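# Pack the tinting caddy

## Task

Pack the four capped amber tint bottles into the low white caddy with the grey inserts, each standing upright and fully down in the recess that matches its shape: the wide round jar in the wide round recess, the slim bottle in the narrow round one, the square bottle in the square one and the oblong bottle in the oblong one. The two open ones without caps are still in use: leave them standing where they are.

Things in the scene. Friction and masses are not known exactly. Their poses are not given: they have to be found in the camera images.
- jar_mid (a point): Round amber jar with a black screw cap as wide as itself: 52 mm across, 70 mm tall with the 20 mm cap, about 0.16 kg. Loose, starts upright on the bench. The point lies on its upright axis, half-way up; its z axis points up.
- vial_mid (a point): Slim round amber bottle: body 34 mm across and 64 mm tall, then a black cap 26 mm across; 84 mm tall in all, about 0.09 kg. Loose, starts upright on the bench. The point lies on its upright axis, half-way up; its z axis points up.
- square_bottle_mid (a point): Square amber bottle: body 40 x 40 mm and 58 mm tall, then a round black cap 28 mm across; 78 mm tall in all, about 0.12 kg. Its x and y axes are square to its sides. Loose, starts upright on the bench. The point lies on its upright axis, half-way up; its z axis points up.
- flask_mid (a point): Oblong amber bottle: body 64 mm along its x axis, 32 mm along its y axis, 56 mm tall, then a round black cap 26 mm across; 76 mm tall in all, about 0.13 kg. Loose, starts upright on the bench. The point lies on its upright axis, half-way up; its z axis points up.
- open_jar_mid (a point): Open round amber jar without a cap, empty: 52 mm across, 58 mm tall, 3 mm walls. It does not go in the caddy. Loose, starts upright on the bench. The point lies on its upright axis, half-way up; its z axis points up.
- open_square_mid (a point): Open square amber bottle without a cap, empty: 40 x 40 mm, 58 mm tall, 3 mm walls. It does not go in the caddy. Loose, starts upright on the bench. The point lies on its upright axis, half-way up; its z axis points up.
- recess_wide_floor (a point): A 96 mm square grey insert fixed in the white caddy; the four inserts (wide round, narrow round, square, oblong) stand two by two, 100 mm apart, in any order, all turned as the caddy is. Recess 12 mm deep; its rim is 20 mm and its floor 8 mm above the bench. The caddy (212 mm square, 5 mm walls, 24 mm high) is fixed to the bench for the run. The point is the centre of the recess floor. This one is a wide round recess, 66 mm across.
- recess_narrow_floor (a point): A 96 mm square grey insert fixed in the white caddy; the four inserts (wide round, narrow round, square, oblong) stand two by two, 100 mm apart, in any order, all turned as the caddy is. Recess 12 mm deep; its rim is 20 mm and its floor 8 mm above the bench. The caddy (212 mm square, 5 mm walls, 24 mm high) is fixed to the bench for the run. The point is the centre of the recess floor. This one is a narrow round recess, 46 mm across.
- recess_square_floor (a point): A 96 mm square grey insert fixed in the white caddy; the four inserts (wide round, narrow round, square, oblong) stand two by two, 100 mm apart, in any order, all turned as the caddy is. Recess 12 mm deep; its rim is 20 mm and its floor 8 mm above the bench. The caddy (212 mm square, 5 mm walls, 24 mm high) is fixed to the bench for the run. The point is the centre of the recess floor. This one is a square recess, 54 x 54 mm, its sides along its x and y axes.
- recess_oblong_floor (a point): A 96 mm square grey insert fixed in the white caddy; the four inserts (wide round, narrow round, square, oblong) stand two by two, 100 mm apart, in any order, all turned as the caddy is. Recess 12 mm deep; its rim is 20 mm and its floor 8 mm above the bench. The caddy (212 mm square, 5 mm walls, 24 mm high) is fixed to the bench for the run. The point is the centre of the recess floor. This one is an oblong recess, 78 mm along its x axis and 46 mm along its y axis.
Things that resemble listed ones, but are neither listed nor needed, are in the scene too. Leave any green look-alike of the part that bears recess_narrow_floor alone.

How it is judged:
At the end, for the whole second after the job is handed in: Each capped bottle stands upright (within 0.12 rad) on the floor of its own recess (its middle at most 6 mm higher than when standing on that floor), its axis within 13 mm of the recess's centre, at rest; the two open ones stand upright within 20 mm of where they began (horizontal distance between jar_mid and recess_wide_floor below 0.013 m and z of jar_mid in the frame of recess_wide_floor below 0.041 m and angle between each of jar_mid, vial_mid, square_bottle_mid, flask_mid, open_jar_mid, open_square_mid's own z axis and vertical below 0.12 rad and linear speed of each of jar, vial, square_bottle, flask below 0.02 m/s and horizontal distance between vial_mid and recess_narrow_floor below 0.013 m and z of vial_mid in the frame of recess_narrow_floor below 0.048 m and horizontal distance between square_bottle_mid and recess_square_floor below 0.013 m and z of square_bottle_mid in the frame of recess_square_floor below 0.045 m and horizontal distance between flask_mid and recess_oblong_floor below 0.013 m and z of flask_mid in the frame of recess_oblong_floor below 0.044 m and distance of each of open_jar_mid, open_square_mid from where it was at the start of the episode below 0.02 m); the robot touches nothing.
It fails at once if the open round jar is shifted more than 20 mm or tipped (distance of open_jar_mid from where it was at the start of the episode above 0.02 m or angle between open_jar_mid's own z axis and vertical above 0.3 rad).
It fails at once if the open square bottle is shifted more than 20 mm or tipped (distance of open_square_mid from where it was at the start of the episode above 0.02 m or angle between open_square_mid's own z axis and vertical above 0.3 rad).
It also fails if it takes over 118 s, if anything falls off the work surface, if the arm or the gripper's body presses on something with over 40 N, if the wrist force passes 120 N, or if a joint passes its speed limit or range.

## Robot

A 6-joint arm with a two-finger parallel gripper is mounted at the origin on the work surface. World frame = base frame: x ahead of the robot, y to its left, z up, the work surface at z = 0. Lengths are in m, angles in rad, forces in N, time in s.
With the tool pointing down it reaches from about 0.35 to 0.775 m from the base axis. Payload 5.5 kg.
Tool frame: the origin (TCP) lies at the very end of the fingers, on their centre line; the grasp point (between the pads) lies 19 mm behind it; x points along the fingers, y is the direction in which the jaws open and shut, and the axes are right-handed (so a half turn about x gives the same grasp; the last joint's range is limited). The gripper opens to 85 mm and grips with 20 to 120 N. Pads are 22 mm wide; open, the fingers measure 114 mm over their backs; the gripper's body (76 mm by 85 mm) begins 54 mm behind the grasp point. The pads swing forward as they close: fully open they stand 13 mm farther back than shut.
Start: joints at [1.141, 0.313, 0.046, 1.304, 0, 1.431], TCP at [0.164, 0.551, 0.197] pointing down, gripper open.
Joint ranges: [-2.76, 2.76], [-0.86, 1.69], [-1.03, 1.26], [-2.2, 2.34], [-1.47, 1.5], [-3.14, 3.14]. Speed limits (rad/s): [2.57, 2.57, 3.14, 3.14, 3.14, 3.14].

## Interface

Orientations are given as a unit quaternion [w, x, y, z].
In Python, from workcell import readout, cams, env, finder gives the robot as it stands.
- The arm moves only by the tool drive_tool, never from a script. Its argument "moves" is a list that holds one entry, the list of rows, each a list of 7 numbers: the shift along the tool's x, y, z in m, then the turn, a rotation vector about the tool's x, y, z in rad, then the closure in counts, from 0 (fully open) to 255 (shut). A call has exactly 5 rows; each row is the pose to reach, as a shift and turn from the pose measured when the call began, along the tool's axes at that moment; what a row does not reach only later rows make up. A row lasts 1/8 s, in which the tool goes at most 62.5 mm and 10.7 degrees, less where a joint would pass 70% of its speed; a pose out of reach is approached as far as the arm can. A call with a gripper value outside its range is refused whole. The fingers move at their own pace and stop on an object; "squeeze" is the grip in N (left out, the last holds). Time passes only in rows, so rows that repeat a pose let the fingers close, or fill a call up. It gives the time, the measured TCP pose, the force and the opening at its end, in the units of the state.
- readout.get_state(): the state, without advancing time (a new reading comes with each control period).
- cams.read_camera(name): name is "scene" or "top" or "wrist"; returns the picture (384x512x3 uint8, blue, green, red); there is no depth.
- cams.camera_params(name): a dict with "mtx" (3x3 intrinsics, pixels), "R" (3x3) and "t" (3): a world point X has camera coordinates R X + t; the wrist camera has in their place "mount" (4x4, takes a point from camera to tool coordinates, whose origin is the TCP and whose axes are the tool frame's). Camera axes: x right, y down, z forward; pixel columns grow to the right and rows downward; lengths in m; the calibration is good to about 2 mm. A picture is of the moment at which its call begins: read the wrist's pose just before it. camera_params takes no time and is no camera call.
- env.hand_in(): hands the job in, once; it reports no verdict.
Trained networks look in the newest picture that a camera, given by its name, has taken for a name from the list of things; names that differ only in an ending like _2 or _b are one class to them, and where a whole thing is asked for, a point or a joint stands for the part that bears it (a point fixed in the world has none). Each returns a list of dicts, best first, with "conf" (0 to 1); they miss things now and then, are a little off and sometimes report something else, mostly with a low value. They report only what shows in the picture. A call takes as long as a camera call. They do not tell look-alikes from the thing itself.
- finder.regions_of(camera, name): "pixels" (384x512 bool, what is visible of it) and "point" ([column, row] in pixels, amid what is visible of it).
The state is a dict: "clock": time; "joint_pos": joint angles; "qvel": joint speeds; "tau": joint torques, N m; "tcp_pos": TCP position; "orientation": TCP orientation; "wrist_force": force on the tool from outside, world axes, zero at the start; "ft_torque": the same for the moment, N m; "finger_gap": finger opening in m.
Only numpy, scipy, OpenCV 4.12 (cv2) and the standard library are available. Lean on these libraries where they do the work, as an engineer would, in place of code of your own. Each camera call takes 0.05 s, during which the arm holds its last target.

## Working session

There is one attempt and no reset: what is moved stays moved. The work goes in short steps, Python scripts to look and compute and a tool call to move; the robot and the scene stay as the last step left them, time stands still between calls to the robot, and variables do not carry over. Pictures are saved under pics/ and viewed, and the job is handed in when it is done.

Besides the shell and the picture viewer there is one more tool, called after "Request:" in YAML: its name, and indented under it one key for each argument. drive_tool: Moves the arm, as the interface text tells. Its arguments: {"type":"object","properties":{"moves":{"type":"array"},"squeeze":{"type":"number"}},"required":["moves"]}

```bash
mkdir -p pics; ls
python3 - <<'E'
from workcell import readout, cams, env, finder
import cv2,numpy as np
print(readout.get_state())
for n in ["scene","top","wrist"]:
    im=cams.read_camera(n); cv2.imwrite(f"pics/{n}0.png",im)
    p=cams.camera_params(n); print(n,{k:np.round(v,4).tolist() for k,v in p.items()})
E
```

```text
pics
{'clock': 0.0, 'joint_pos': array([ 1.14137176e+00,  3.13986908e-01,  4.49825494e-02,  1.30357712e+00,
       -1.74073177e-06,  1.43119069e+00]), 'qvel': array([-0.00306206, -0.00213525, -0.00025983, -0.00042888, -0.00164007,
       -0.00150125]), 'tau': array([-4.77125977e-04, -4.80628073e+01,  2.98533690e+01,  1.94357074e-02,
       -1.48620570e-04, -1.40031040e-05]), 'tcp_pos': array([0.16410015, 0.55050185, 0.19601804]), 'orientation': array([ 0.69951874,  0.10150224,  0.69987187, -0.10271413]), 'wrist_force': array([ 0.01212407,  0.95911028, -0.07466309]), 'ft_torque': array([ 0.01831544,  0.0536137 , -0.03730376]), 'finger_gap': 0.0852892764989642}
scene {'mtx': [[378.5099, 0.0, 257.0912], [0.0, 378.5099, 194.5198], [0.0, 0.0, 1.0]], 'R': [[0.5628, 0.8265, 0.009], [0.4432, -0.2926, -0.8473], [-0.6977, 0.4809, -0.531]], 't': [-0.2955, -0.182, 1.3689]}
top {'mtx': [[385.4991, 0.0, 252.7591], [0.0, 385.4991, 189.0582], [0.0, 0.0, 1.0]], 'R': [[-0.0306, -0.9993, -0.0205], [-0.9939, 0.0325, -0.105], [0.1056, 0.0172, -0.9943]], 't': [0.0163, 0.5602, 1.2147]}
wrist {'mtx': [[329.8288, 0.0, 254.511], [0.0, 329.8288, 186.5388], [0.0, 0.0, 1.0]], 'mount': [[-0.0, -0.3178, 0.9482, -0.1762], [1.0, 0.0, 0.0, -0.001], [-0.0, 0.9482, 0.3178, -0.0819], [0.0, 0.0, 0.0, 1.0]]}
```

View pics/top0.png

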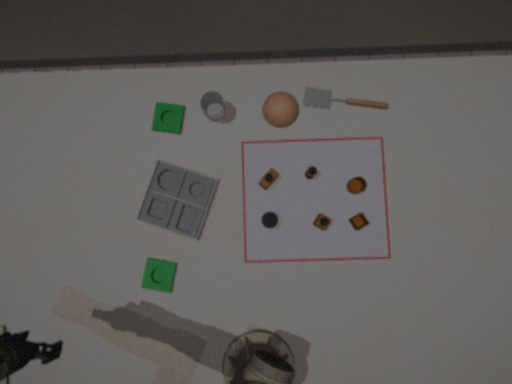

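View pics/scene0.png

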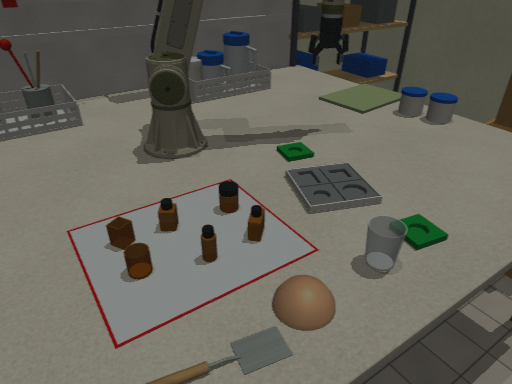

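View pics/wrist0.png

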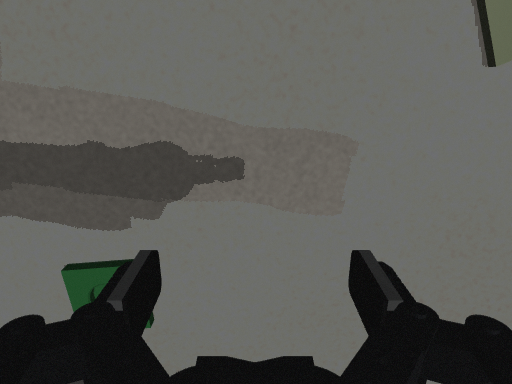

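```bash
cat > h.py <<'E'
from workcell import readout, cams, env, finder
import cv2,numpy as np
from scipy.spatial.transform import Rotation as Ro
def cam(n,st=None):
    p=cams.camera_params(n); K=np.array(p["mtx"])
    if n!="wrist": return K,np.array(p["R"]),np.array(p["t"])
    st=st or readout.get_state(); q=st["orientation"]
    T=np.eye(4);T[:3,:3]=Ro.from_quat([q[1],q[2],q[3],q[0]]).as_matrix();T[:3,3]=st["tcp_pos"]
    M=T@np.array(p["mount"]); return K,M[:3,:3].T,-M[:3,:3].T@M[:3,3]
def back(c,uv,z):
    K,R,t=c; uv=np.atleast_2d(uv).astype(float)
    d=np.c_[uv,np.ones(len(uv))]@np.linalg.inv(K).T@R; o=-R.T@t
    return o+d*((z-o[2])/d[:,2])[:,None]
def proj(c,X):
    K,R,t=c; Y=np.atleast_2d(X)@R.T+t; Y=Y@K.T; return Y[:,:2]/Y[:,2:]
E
python3 - <<'E'
from h import *
im=cams.read_camera("top"); np.save("top.npy",im); c=cam("top")
cv2.imwrite("pics/topA.png",cv2.resize(np.clip(im[125:275,120:400].astype(float)*1.8,0,255).astype(np.uint8),None,fx=2.8,fy=2.8,interpolation=cv2.INTER_CUBIC))
cap=dict(jar=.07,vial=.084,square_bottle=.078,flask=.076,open_jar=.058,open_square=.058)
for n,h in cap.items():
    for d in finder.regions_of("top",n+"_mid")[:3]:
        ys,xs=np.nonzero(d["pixels"]); print(n,round(d["conf"],2),np.round(d["point"],1),d["pixels"].sum(),(xs.mean().round(1),ys.mean().round(1)),back(c,(xs.mean(),ys.mean()),h/2).round(3)[0,:2])
for n in ["wide","narrow","square","oblong"]:
    for d in finder.regions_of("top",f"recess_{n}_floor")[:4]:
        ys,xs=np.nonzero(d["pixels"]); print(n,round(d["conf"],2),np.round(d["point"],1),d["pixels"].sum(),(xs.mean().round(1),ys.mean().round(1)),back(c,(xs.mean(),ys.mean()),.018).round(3)[0,:2])
E
```

```text
jar 0.62 [160.1 207.9] 903 (np.float64(157.2), np.float64(208.8)) [0.506 0.307]
jar 0.49 [267.  221.1] 230 (np.float64(269.3), np.float64(219.9)) [ 0.459 -0.051]
jar 0.44 [269.1 180.3] 220 (np.float64(268.3), np.float64(178.7)) [ 0.592 -0.053]
vial 0.57 [311.5 174.6] 137 (np.float64(310.3), np.float64(172.8)) [ 0.605 -0.187]
square_bottle 0.74 [321.3 222.9] 203 (np.float64(321.5), np.float64(221.9)) [ 0.448 -0.216]
flask 0.69 [267.9 181.1] 207 (np.float64(267.7), np.float64(179.6)) [ 0.589 -0.051]
open_jar 0.84 [356.5 182.7] 273 (np.float64(356.0), np.float64(185.3)) [ 0.562 -0.333]
open_square 0.69 [357.3 224.4] 208 (np.float64(358.0), np.float64(221.8)) [ 0.445 -0.333]
wide 0.65 [168.4 177.8] 845 (np.float64(167.6), np.float64(180.1)) [0.6   0.277]
narrow 0.92 [196.6 189.8] 876 (np.float64(196.2), np.float64(189.5)) [0.566 0.184]
narrow 0.89 [168.4 115.4] 805 (np.float64(167.5), np.float64(118.1)) [0.809 0.276]
narrow 0.65 [154.6 274.9] 958 (np.float64(158.3), np.float64(275.4)) [0.294 0.309]
square 0.63 [160.2 209.1] 897 (np.float64(157.6), np.float64(209.0)) [0.506 0.311]
oblong 0.31 [353.7 188. ] 301 (np.float64(355.8), np.float64(185.6)) [ 0.562 -0.336]
```

View pics/topA.png

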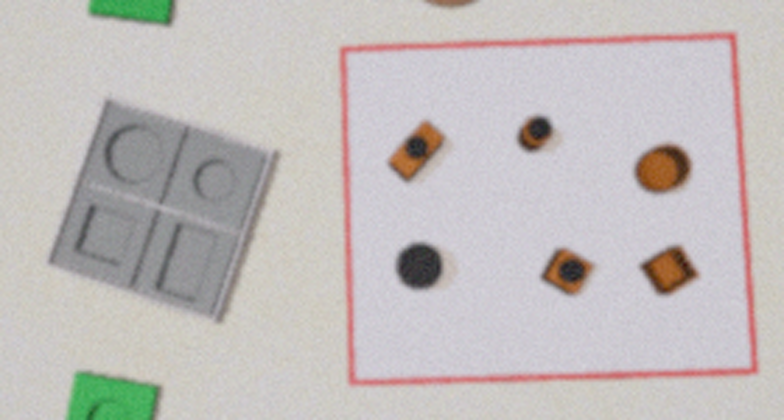

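```bash
cat > fit.py <<'E'
from h import *
from scipy.optimize import minimize
def circ(r,z,n=24):
    a=np.arange(n)*2*np.pi/n; return np.c_[r*np.cos(a),r*np.sin(a),np.full(n,z)]
def box(a,b,z): return np.array([[s*a/2,t*b/2,z] for s in(-1,1) for t in(-1,1)])
V=np.vstack
SH=dict(jar=[V([circ(.026,0),circ(.026,.07)])],
 vial=[V([circ(.017,0),circ(.017,.064)]),V([circ(.013,.064),circ(.013,.084)])],
 square_bottle=[V([box(.04,.04,0),box(.04,.04,.058)]),V([circ(.014,.058),circ(.014,.078)])],
 flask=[V([box(.064,.032,0),box(.064,.032,.056)]),V([circ(.013,.056),circ(.013,.076)])],
 caddy=[V([box(.212,.212,0),box(.212,.212,.024)])],
 open_jar=[V([circ(.026,0),circ(.026,.058)])],
 open_square=[V([box(.04,.04,0),box(.04,.04,.058)])])
def render(c,parts,p,off,shape,S=8,z0=0):
    co,si=np.cos(p[2]),np.sin(p[2]); M=np.zeros((shape[0]*S,shape[1]*S),np.uint8)
    for P in parts:
        X=P.copy(); X[:,:2]=P[:,:2]@np.array([[co,si],[-si,co]])+p[:2]; X[:,2]+=z0
        u=(proj(c,X)-off+.5)*S-.5
        cv2.fillConvexPoly(M,cv2.convexHull(np.round(u*16).astype(np.int32).reshape(-1,1,2)),255,shift=4)
    return cv2.resize(M,(shape[1],shape[0]),interpolation=cv2.INTER_AREA)/255.
def fit(name,obs,p0,yaws=(0,),z0=0):
    # obs: list of (cam, softmask full image)
    data=[]
    for c,m in obs:
        u=proj(c,[p0[0],p0[1],z0+.035])[0].astype(int); r=40 if name!="caddy" else 75
        x0,y0=max(u[0]-r,0),max(u[1]-r,0); data.append((c,m[y0:y0+2*r,x0:x0+2*r],np.array([x0,y0])))
    f=lambda q:sum(np.abs(render(c,SH[name],(q[0]/100,q[1]/100,q[2]),o,m.shape,z0=z0)-m).sum()/(np.abs(m).sum()+1) for c,m,o in data)
    best=None
    for y in yaws:
        s=np.array([p0[0]*100,p0[1]*100,y])
        r=minimize(f,s,method="Nelder-Mead",options=dict(initial_simplex=[s,s+[1,0,0],s+[0,1,0],s+[0,0,.25]],xatol=1e-3,fatol=1e-4))
        if best is None or r.fun<best.fun: best=r
    return best.x[0]/100,best.x[1]/100,best.x[2],best.fun
E
python3 - <<'E'
from fit import *
top=cams.read_camera("top"); sc=cams.read_camera("scene")
ct,cs=cam("top"),cam("scene")
def fg(im,u,r=25):
    # distance from local background; amber: high sat; black: dark
    hsv=cv2.cvtColor(cv2.GaussianBlur(im,(0,0),.5),cv2.COLOR_BGR2HSV).astype(float)
    return hsv
def mask(im):
    g=cv2.GaussianBlur(im,(0,0),.6).astype(float); b=g[...,0]; 
    bg=cv2.medianBlur(im,71)[...,0].astype(float)
    return np.clip(((bg-b)/bg-.2)/.4*1.0,0,1)
mt,ms=mask(top),mask(sc)
cv2.imwrite("pics/mt.png",np.hstack([mt*255,ms*255])[:, :])
init=dict(jar=(.459,-.051),vial=(.605,-.187),square_bottle=(.448,-.216),flask=(.59,-.052),open_jar=(.56,-.333),open_square=(.445,-.333))
for n,p in init.items():
    ys=[0] if "jar" in n or n=="vial" else ([0,.5,1,-.5] if "square" in n else [0,.7,1.4,-.7])
    for lab,o in (("top",[(ct,mt)]),("scene",[(cs,ms)]),("both",[(ct,mt),(cs,ms)])):
        print(n,lab,np.round(fit(n,o,p,ys),4))
# caddy corners
cor=np.array([[108,100],[278,152],[219,320],[50,263]])/2.8+[120,125]
W=back(ct,cor,.024); print(W.round(3),W.mean(0).round(4)); print(np.linalg.norm(W-np.roll(W,-1,0),axis=1))
E
```

```text
jar top [ 0.4597 -0.0514  0.1103  0.4599]
jar scene [ 0.4571 -0.0476  0.1733  0.5717]
jar both [ 0.4595 -0.0507  0.2118  1.0584]
vial top [ 0.6072 -0.1899  0.2218  0.6598]
vial scene [ 0.6086 -0.187  -0.0211  0.5114]
vial both [ 0.6077 -0.1871  0.2435  1.1997]
square_bottle top [ 0.4485 -0.2182 -0.51    0.6956]
square_bottle scene [ 0.4503 -0.2159  1.0762  0.5395]
square_bottle both [ 0.4493 -0.2165  1.039   1.2517]
flask top [ 0.5921 -0.0534  2.3831  0.4942]
flask scene [ 0.5925 -0.0502 -0.7395  0.6235]
flask both [ 0.5923 -0.0514  2.3754  1.1472]
open_jar top [ 0.5623 -0.3342  0.167   0.6162]
open_jar scene [ 0.5626 -0.3315 -0.0349  0.5497]
open_jar both [ 0.5626 -0.332   0.0538  1.1771]
open_square top [ 0.4466 -0.3346  0.4586  0.7062]
open_square scene [ 0.4479 -0.3321  0.528   0.5473]
open_square both [ 0.4472 -0.3328  0.505   1.2647]
[[0.665 0.305 0.024]
 [0.597 0.107 0.024]
 [0.405 0.179 0.024]
 [0.476 0.373 0.024]] [0.5355 0.2409 0.024 ]
[0.2097813  0.20480114 0.207432   0.20065871][ WARN:0@2.744] global loadsave.cpp:1063 imwrite_ Unsupported depth image for selected encoder is fallbacked to CV_8U.
```

Run:
```python
import cv2,numpy as np
m=cv2.imread("pics/mt.png",0); cv2.imwrite("pics/mt2.png",np.hstack([cv2.resize(m[140:260,120:400],None,fx=1.4,fy=1.4),cv2.resize(m[140:300,512+60:512+340],(392,224))[:168]]))
```

```text
(no output)
```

View pics/mt2.png

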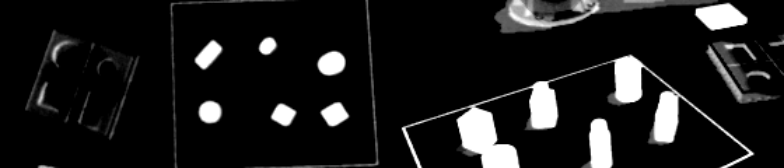

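```bash
cat > d.py <<'E'
import sys
from h import *
def pose(st=None):
    st=st or readout.get_state(); q=st["orientation"]; return st,Ro.from_quat([q[1],q[2],q[3],q[0]]).as_matrix()
def delta(p,a,half=True):
    st,R=pose(); ops=[]
    for k in ((0,np.pi) if half else (0,)):
        b=a+k; x=np.array([0,0,-1.]); y=np.array([np.cos(b),np.sin(b),0]); T=np.c_[x,y,np.cross(x,y)]
        r=Ro.from_matrix(R.T@T).as_rotvec(); ops.append((abs(r[0]),r,b))
    s=R.T@(np.array(p)-st["tcp_pos"])
    for _,r,b in sorted(ops,key=lambda o:o[0]): print("shift",s.round(4),"rot",r.round(3),"j6",st["joint_pos"][5].round(2))
if __name__=="__main__":
    v=[float(s) for s in sys.argv[1:]]
    st,R=pose(); print("t",round(st["clock"],2),"tcp",st["tcp_pos"].round(4),"a",round(np.arctan2(R[1,1],R[0,1]),3),"q",st["joint_pos"].round(2),"F",st["wrist_force"].round(1),"gap",round(st["finger_gap"],4))
    if v: delta(v[:3],v[3])
E
python3 d.py .5 .2 .25 0.35; python3 d.py .5 .2 .25 0
```

```text
t 0.8 tcp [0.1643 0.5511 0.1969] a 1.281 q [ 1.14  0.31  0.05  1.3  -0.    1.43] F [-0.1 -0.2  0.3] gap 0.085
shift [-0.0531 -0.2405  0.422 ] rot [ 0.931 -0.    -0.   ] j6 1.43
shift [-0.0531 -0.2405  0.422 ] rot [-2.211  0.    -0.   ] j6 1.43
t 0.8 tcp [0.1643 0.5511 0.1969] a 1.281 q [ 1.14  0.31  0.05  1.3  -0.    1.43] F [-0.1 -0.2  0.3] gap 0.085
shift [-0.0531 -0.2405  0.422 ] rot [ 1.281 -0.    -0.   ] j6 1.43
shift [-0.0531 -0.2405  0.422 ] rot [-1.861  0.    -0.   ] j6 1.43
```

```bash
python3 d.py .479 .261 .25 1.22
```

```text
t 0.8 tcp [0.1643 0.5511 0.1969] a 1.281 q [ 1.14  0.31  0.05  1.3  -0.    1.43] F [-0.1 -0.2  0.3] gap 0.085
shift [-0.0531 -0.1881  0.3844] rot [ 0.061  0.    -0.   ] j6 1.43
shift [-0.0531 -0.1881  0.3844] rot [-3.081  0.     0.   ] j6 1.43
```

Request:
drive_tool:
  moves:
    - [[-0.053,-0.188,0.384,0.061,0,0,0],[-0.053,-0.188,0.384,0.061,0,0,0],[-0.053,-0.188,0.384,0.061,0,0,0],[-0.053,-0.188,0.384,0.061,0,0,0],[-0.053,-0.188,0.384,0.061,0,0,0]]
  squeeze: 40

```text
clock: 1.42
tcp_pos: [0.3936, 0.3394, 0.2359]
orientation: [0.696, 0.124, 0.696, -0.123]
wrist_force: [1.2, 1.5, -0.0]
finger_gap: 0.0856
```

```bash
python3 d.py .479 .261 .25 1.22
```

```text
t 1.43 tcp [0.3936 0.3394 0.2359] a 1.22 q [ 0.56  0.2  -0.01  1.36  0.    0.91] F [ 1.2  1.5 -0. ] gap 0.0856
shift [-0.0141 -0.0443  0.1071] rot [ 0.     0.    -0.001] j6 0.91
shift [-0.0141 -0.0443  0.1071] rot [-3.141e+00  1.000e-03  1.000e-03] j6 0.91
```

Request:
drive_tool:
  moves:
    - [[-0.014,-0.044,0.107,0,0,0,0],[-0.014,-0.044,0.107,0,0,0,0],[-0.014,-0.044,0.107,0,0,0,0],[-0.014,-0.044,0.107,0,0,0,0],[-0.014,-0.044,0.107,0,0,0,0]]

```text
clock: 2.05
tcp_pos: [0.4778, 0.2622, 0.2498]
orientation: [0.696, 0.123, 0.696, -0.122]
wrist_force: [0.0, 0.3, 0.1]
finger_gap: 0.0851
```

Run:
```python
from h import *
st=readout.get_state(); im=cams.read_camera("wrist"); np.save("w1.npy",im); print(st["tcp_pos"].round(4),st["qvel"].round(3))
c=cam("wrist",st)
big=cv2.resize(np.clip(im*1.8,0,255).astype(np.uint8),None,fx=1.5,fy=1.5,interpolation=cv2.INTER_CUBIC)
ce=np.array([.5355,.2409]);y=-.346;e1=np.array([np.cos(y),np.sin(y)]);e2=np.array([-e1[1],e1[0]])
for s,t in((1,1),(1,-1),(-1,1),(-1,-1)):
    P=ce+.05*(s*e1+t*e2); u=proj(c,[*P,.008])[0]; print(s,t,P.round(4),u.round(1)); cv2.circle(big,tuple(int(v*1.5) for v in u),3,(0,0,255),-1)
    u=proj(c,[*(ce+.106*(s*e1+t*e2)),.024])[0]; cv2.circle(big,tuple(int(v*1.5) for v in u),3,(255,0,0),-1)
cv2.imwrite("pics/w1.png",big); np.save("w1st.npy",np.r_[st["tcp_pos"],st["orientation"]])
```

```text
[0.4778 0.2622 0.2498] [ 0.007 -0.002 -0.    -0.001 -0.001 -0.001]
1 1 [0.5995 0.271 ] [291.  222.8]
1 -1 [0.5656 0.1769] [218.9 223. ]
-1 1 [0.5054 0.3049] [293.5 152.1]
-1 -1 [0.4715 0.2108] [216.1 152.3]
```

View pics/w1.png

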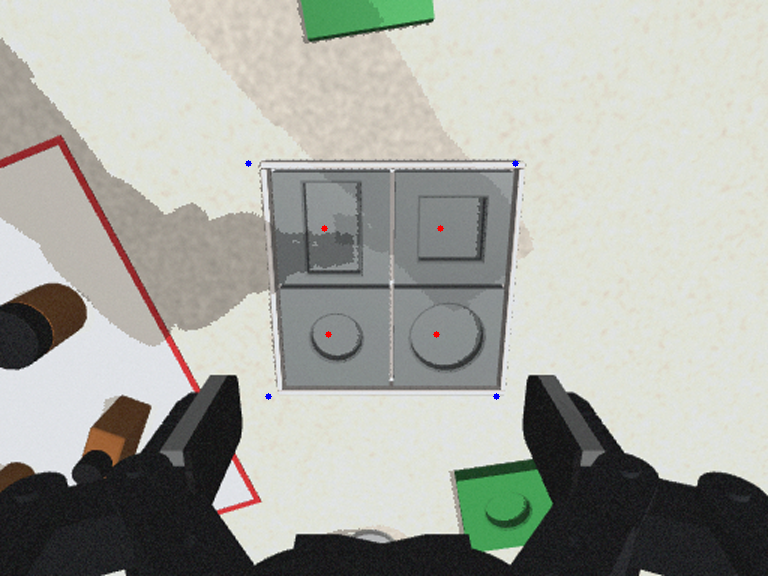

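Run:
```python
from h import *
from scipy.optimize import least_squares
s=np.load("w1st.npy"); c=cam("wrist",dict(tcp_pos=s[:3],orientation=s[3:]))
print(__import__("numpy").round(-c[1].T@c[2],3))
px=np.array([[261,162],[525,161],[502,394],[277,393],[332,226],[452,228],[336.5,337],[447,336.5]])/1.5-.17
loc=np.array([[-1,-1,.106,.024],[-1,1,.106,.024],[1,1,.106,.024],[1,-1,.106,.024],[-1,-1,.05,.02],[-1,1,.05,.02],[1,-1,.05,.02],[1,1,.05,.02]])
def P(p):
    co,si=np.cos(p[2]),np.sin(p[2]); L=loc[:,:2]*loc[:,2:3]
    return np.c_[L@np.array([[co,si],[-si,co]])+p[:2],loc[:,3]]
r=least_squares(lambda p:(proj(c,P(p))-px).ravel(),[.5355,.241,-.346])
print(r.x.round(4)); print(r.fun.reshape(-1,2).round(1)); print(P(r.x)[4:].round(4))
# bottle check
```

```text
[0.401 0.289 0.426]
[ 0.5354  0.2492 -0.3524]
[[-1.3 -1.7]
 [ 1.  -0.4]
 [ 1.7  0.2]
 [-0.5  0.5]
 [ 0.2  1.3]
 [-0.1  0.3]
 [-0.7  0. ]
 [-0.3  0.6]]
[[0.4712 0.2195 0.02  ]
 [0.5057 0.3134 0.02  ]
 [0.565  0.185  0.02  ]
 [0.5995 0.2789 0.02  ]]
```

```bash
python3 d.py .4595 -.0507 .15 1.22
```

```text
t 2.1 tcp [0.4778 0.2623 0.2499] a 1.222 q [0.35 0.25 0.08 1.41 0.   0.7 ] F [0.5 0.6 0.3] gap 0.0856
shift [ 0.0997 -0.3005  0.0896] rot [ 0.002  0.    -0.001] j6 0.7
shift [ 0.0997 -0.3005  0.0896] rot [-3.139e+00  1.000e-03  0.000e+00] j6 0.7
```

Request:
drive_tool:
  moves:
    - [[0.03,-0.3005,0.0896,0,0,0,0],[0.06,-0.3005,0.0896,0,0,0,0],[0.08,-0.3005,0.0896,0,0,0,0],[0.1,-0.3005,0.0896,0,0,0,0],[0.1,-0.3005,0.0896,0,0,0,0]]

```text
clock: 2.72
tcp_pos: [0.4602, -0.0343, 0.1574]
orientation: [0.697, 0.122, 0.696, -0.121]
wrist_force: [0.3, 0.2, 0.0]
finger_gap: 0.0853
```

```bash
python3 d.py .4595 -.0507 .15 1.22;  python3 d.py .4595 -.0507 .026 1.22
```

```text
t 2.73 tcp [ 0.4602 -0.0343  0.1574] a 1.225 q [-0.25  0.11 -0.31  1.15  0.    0.1 ] F [0.3 0.2 0. ] gap 0.0853
shift [ 0.0074 -0.0157  0.0049] rot [ 0.005  0.002 -0.001] j6 0.1
shift [ 0.0074 -0.0157  0.0049] rot [-3.137e+00  2.000e-03  3.000e-03] j6 0.1
t 2.73 tcp [ 0.4602 -0.0343  0.1574] a 1.225 q [-0.25  0.11 -0.31  1.15  0.    0.1 ] F [0.3 0.2 0. ] gap 0.0853
shift [ 0.1314 -0.0158  0.0047] rot [ 0.005  0.002 -0.001] j6 0.1
shift [ 0.1314 -0.0158  0.0047] rot [-3.137e+00  2.000e-03  3.000e-03] j6 0.1
```

Request:
drive_tool:
  moves:
    - [[0.007,-0.016,0.005,0.005,0,0,0],[0.007,-0.016,0.005,0.005,0,0,0],[0.007,-0.016,0.005,0.005,0,0,0],[0.007,-0.016,0.005,0.005,0,0,0],[0.007,-0.016,0.005,0.005,0,0,0]]

```text
clock: 3.35
tcp_pos: [0.46, -0.0501, 0.1509]
orientation: [0.697, 0.123, 0.695, -0.122]
wrist_force: [0.1, -1.0, -0.2]
finger_gap: 0.0854
```

```bash
cat > look.py <<'E'
# usage: look.py tag name x y yaw h  -> overlay of model outlines in wrist picture
import sys
from fit import *
st=readout.get_state(); im=cams.read_camera("wrist"); c=cam("wrist",st)
big=np.clip(cv2.resize(im,None,fx=1.5,fy=1.5,interpolation=cv2.INTER_CUBIC)*1.6,0,255).astype(np.uint8)
a=sys.argv[2:]
while a:
    n,p=a[0],[float(v) for v in a[1:4]]; z0=float(a[4]); a=a[5:]
    co,si=np.cos(p[2]),np.sin(p[2])
    for P in SH[n]:
        X=P.copy(); X[:,:2]=P[:,:2]@np.array([[co,si],[-si,co]])+p[:2]; X[:,2]+=z0
        h=cv2.convexHull(((proj(c,X)+.17)*1.5).astype(np.float32)); cv2.polylines(big,[h.astype(np.int32)],True,(0,255,0),1)
cv2.imwrite(f"pics/{sys.argv[1]}.png",big)
print(st["clock"],st["tcp_pos"].round(4),round(st["finger_gap"],4))
E
python3 look.py w2 jar .4595 -.0507 0 0 flask .5923 -.0515 -.76 0 vial .6077 -.1875 0 0 square_bottle .4493 -.2167 -.52 0;  python3 d.py .4595 -.0507 .026 1.22
```

```text
3.35 [ 0.46   -0.0501  0.1509] 0.0854
t 3.4 tcp [ 0.4599 -0.0503  0.1508] a 1.221 q [-0.28  0.12 -0.32  1.13  0.    0.07] F [ 0.2  0.6 -0.1] gap 0.0855
shift [ 0.1248 -0.0007 -0.0005] rot [ 0.001  0.002 -0.001] j6 0.07
shift [ 0.1248 -0.0007 -0.0005] rot [-3.14e+00  2.00e-03  4.00e-03] j6 0.07
```

View pics/w2.png

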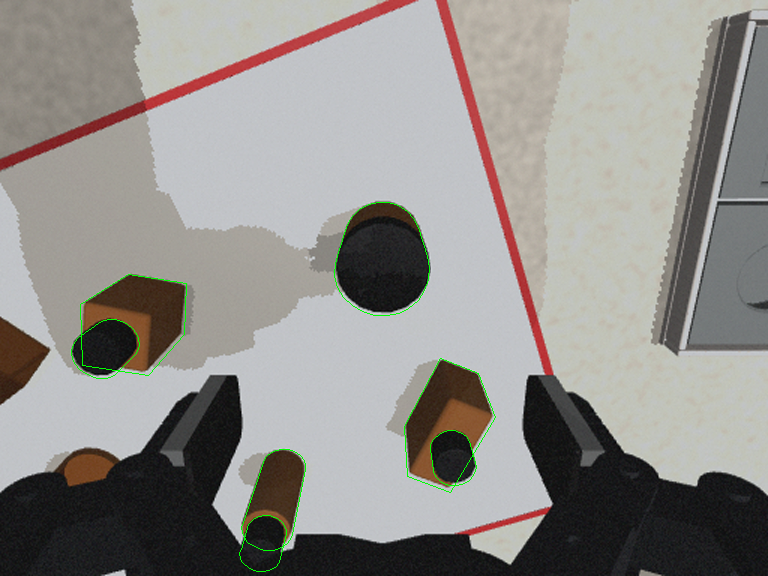

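The wrist picture shows the black-capped wide jar at (382,258). The square bottle is at (130,325), the vial at (270,510) and the flask at (450,430), and all model outlines match within about 2 mm. Of the two wide round jars, the open one shows an amber hollow (top image at 357,185), so the one at (382,258), with its full-width black cap, is the target. Going down now.

Request:
drive_tool:
  moves:
    - [[0.06,-0.001,-0.0005,0,0,0,0],[0.12,-0.001,-0.0005,0,0,0,0],[0.125,-0.001,-0.0005,0,0,0,0],[0.125,-0.001,-0.0005,0,0,0,0],[0.125,-0.001,-0.0005,0,0,0,255]]
  squeeze: 40

```text
clock: 4.03
tcp_pos: [0.4617, -0.0516, 0.0282]
orientation: [0.699, 0.123, 0.694, -0.123]
wrist_force: [0.6, 0.0, 1.2]
finger_gap: 0.07
```

Request:
drive_tool:
  moves:
    - [[0,0,0,0,0,0,255],[0,0,0,0,0,0,255],[0,0,0,0,0,0,255],[0,0,0,0,0,0,255],[0,0,0,0,0,0,255]]

```text
clock: 4.65
tcp_pos: [0.4639, -0.052, 0.0305]
orientation: [0.7, 0.123, 0.692, -0.123]
wrist_force: [-0.6, 1.2, 7.3]
finger_gap: 0.0484
```

```bash
python3 d.py .4595 -.0507 .2 1.22;  python3 d.py .5995 .278 .2 1.22
```

```text
t 4.65 tcp [ 0.4639 -0.052   0.0305] a 1.222 q [-0.28  0.22 -0.52  0.82  0.    0.06] F [-0.6  1.2  7.3] gap 0.0484
shift [-1.695e-01  1.000e-04 -2.600e-03] rot [ 0.002  0.011 -0.002] j6 0.06
shift [-1.695e-01  1.000e-04 -2.600e-03] rot [-3.14e+00  3.00e-03  1.80e-02] j6 0.06
t 4.65 tcp [ 0.4639 -0.052   0.0305] a 1.222 q [-0.28  0.22 -0.52  0.82  0.    0.06] F [-0.6  1.2  7.3] gap 0.0484
shift [-0.1685  0.3568  0.0165] rot [ 0.002  0.011 -0.002] j6 0.06
shift [-0.1685  0.3568  0.0165] rot [-3.14e+00  3.00e-03  1.80e-02] j6 0.06
```

```bash
python3 look.py w3 jar .4595 -.0507 0 0
python3 - <<'E'
from h import *
im=cams.read_camera("scene"); cv2.imwrite("pics/s3.png",cv2.resize(np.clip(im[130:290,60:320]*1.5,0,255).astype(np.uint8),None,fx=3,fy=3,interpolation=cv2.INTER_CUBIC))
E
python3 d.py
```

```text
4.65 [ 0.4639 -0.052   0.0305] 0.0484
t 4.75 tcp [ 0.4638 -0.052   0.0305] a 1.222 q [-0.28  0.22 -0.52  0.82  0.    0.06] F [-0.5  1.2  7.3] gap 0.0489
```

View pics/w3.png

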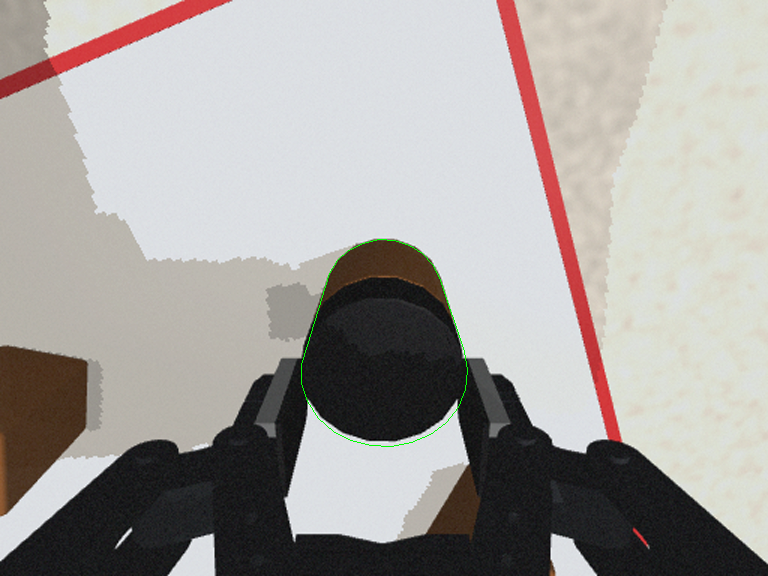

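View pics/s3.png

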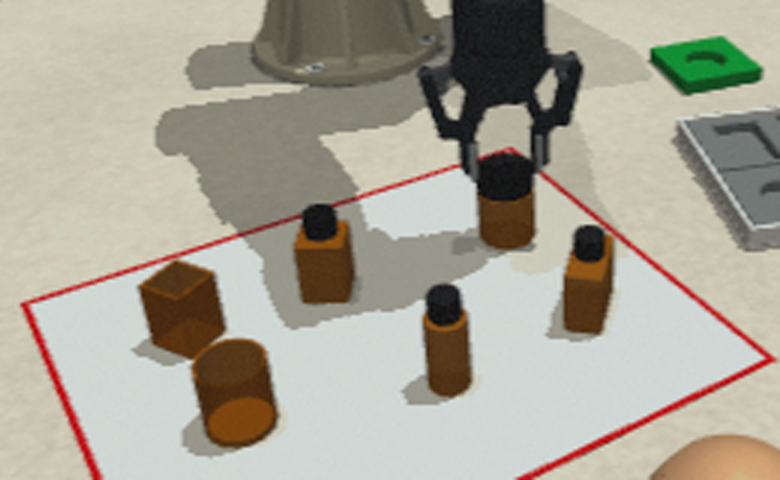

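Request:
drive_tool:
  moves:
    - [[-0.03,0,-0.001,0,0.011,0,255],[-0.06,0,-0.002,0,0.011,0,255],[-0.11,0,-0.003,0,0.011,0,255],[-0.15,0,-0.003,0,0.011,0,255],[-0.15,0,-0.003,0,0.011,0,255]]

```text
clock: 5.38
tcp_pos: [0.462, -0.0515, 0.1847]
orientation: [0.7, 0.123, 0.693, -0.122]
wrist_force: [0.5, -0.1, -1.6]
finger_gap: 0.0483
```

```bash
python3 look.py w4 ; python3 d.py .5995 .278 .18 1.22
```

```text
5.375 [ 0.462  -0.0515  0.1847] 0.0483
t 5.42 tcp [ 0.4607 -0.0511  0.1826] a 1.222 q [-0.29  0.1  -0.26  1.21  0.    0.06] F [-0.1  0.1 -2.1] gap 0.0484
shift [0.0035 0.3567 0.0178] rot [ 0.002  0.005 -0.002] j6 0.06
shift [0.0035 0.3567 0.0178] rot [-3.14   0.004  0.008] j6 0.06
```

View pics/w4.png

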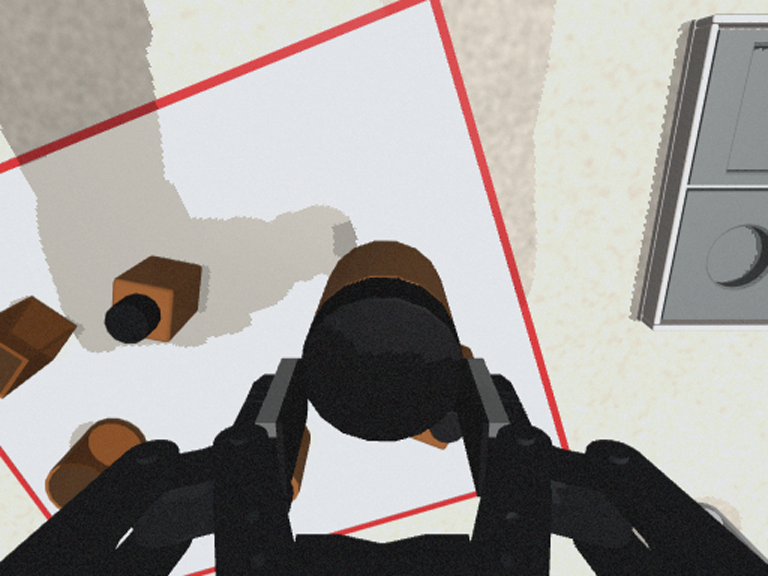

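Request:
drive_tool:
  moves:
    - [[0,0.357,0.022,0,0.005,0,255],[0,0.357,0.022,0,0.005,0,255],[0,0.357,0.022,0,0.005,0,255],[0,0.357,0.022,0,0.005,0,255],[0,0.357,0.022,0,0.005,0,255]]

```text
clock: 6.05
tcp_pos: [0.5851, 0.237, 0.1816]
orientation: [0.696, 0.123, 0.697, -0.122]
wrist_force: [1.9, -0.8, -1.1]
finger_gap: 0.0486
```

```bash
python3 d.py .604 .2765 .12 1.22
```

```text
t 6.05 tcp [0.5851 0.237  0.1816] a 1.222 q [0.26 0.43 0.18 1.32 0.   0.61] F [ 1.9 -0.8 -1.1] gap 0.0486
shift [0.0616 0.0435 0.0044] rot [ 0.002 -0.001 -0.001] j6 0.61
shift [0.0616 0.0435 0.0044] rot [-3.14e+00  2.00e-03 -2.00e-03] j6 0.61
```

Request:
drive_tool:
  moves:
    - [[0.03,0.0435,0.0044,0,0,0,255],[0.062,0.0435,0.0044,0,0,0,255],[0.062,0.0435,0.0044,0,0,0,255],[0.062,0.0435,0.0044,0,0,0,255],[0.062,0.0435,0.0044,0,0,0,255]]

```text
clock: 6.68
tcp_pos: [0.6051, 0.2761, 0.1216]
orientation: [0.697, 0.124, 0.696, -0.122]
wrist_force: [0.1, 0.4, -1.7]
finger_gap: 0.0487
```

```bash
python3 look.py w5 jar .5995 .278 0 .0895 jar .5995 .278 0 .008; python3 d.py .604 .2765 .0395 1.22
python3 - <<'E'
from h import *
im=cams.read_camera("top"); cv2.imwrite("pics/t5.png",cv2.resize(np.clip(im[140:260,120:260]*1.6,0,255).astype(np.uint8),None,fx=5,fy=5,interpolation=cv2.INTER_CUBIC))
E
```

```text
6.675 [0.6051 0.2761 0.1216] 0.0487
t 6.72 tcp [0.6051 0.2762 0.1217] a 1.221 q [0.31 0.51 0.17 1.22 0.   0.66] F [ 0.4 -0.4 -0.8] gap 0.0484
shift [ 0.0822 -0.0003 -0.0012] rot [ 0.001  0.001 -0.003] j6 0.66
shift [ 0.0822 -0.0003 -0.0012] rot [-3.141e+00  5.000e-03  2.000e-03] j6 0.66
```

View pics/w5.png

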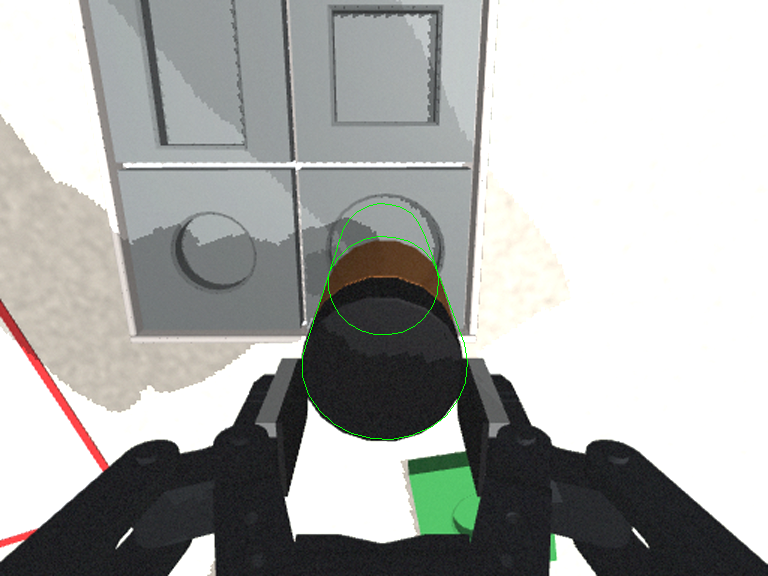

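Request:
drive_tool:
  moves:
    - [[0.04,0,-0.001,0,0,-0.002,255],[0.065,0,-0.001,0,0,-0.002,255],[0.075,0,-0.001,0,0,-0.002,255],[0.082,0,-0.001,0,0,-0.002,255],[0.082,0,-0.001,0,0,-0.002,255]]

```text
clock: 7.4
tcp_pos: [0.6046, 0.2768, 0.0401]
orientation: [0.697, 0.124, 0.696, -0.123]
wrist_force: [-0.4, 0.2, -2.1]
finger_gap: 0.048
```

```bash
python3 look.py w6 jar .5995 .278 0 .008; python3 d.py .604 .2765 .0395 1.22
```

```text
7.4 [0.6046 0.2768 0.0401] 0.048
t 7.45 tcp [0.6048 0.2769 0.0405] a 1.221 q [0.31 0.56 0.04 1.05 0.   0.66] F [ 0.5  0.5 -1.4] gap 0.0482
shift [ 0.0009 -0.0006 -0.0007] rot [ 0.001  0.002 -0.002] j6 0.66
shift [ 0.0009 -0.0006 -0.0007] rot [-3.141e+00  3.000e-03  3.000e-03] j6 0.66
```

View pics/w6.png

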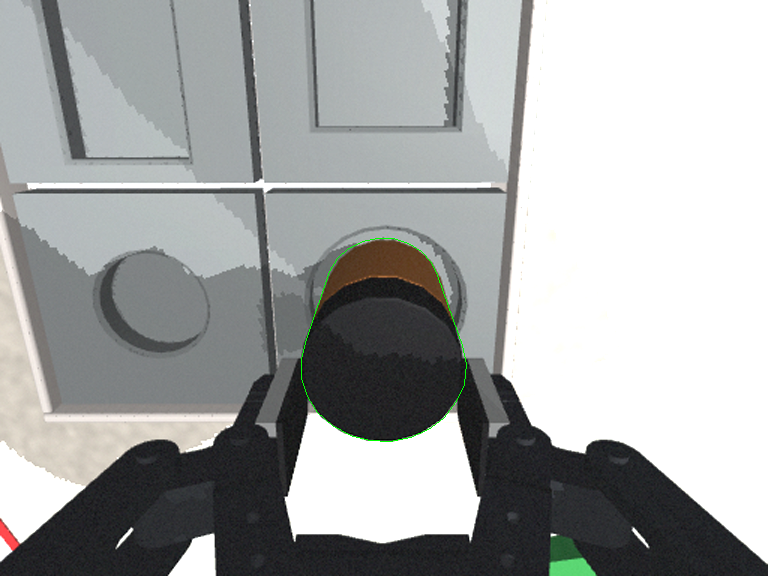

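Request:
drive_tool:
  moves:
    - [[0.002,0,0,0,0,0,255],[0.003,0,0,0,0,0,255],[0.003,0,0,0,0,0,0],[0.003,0,0,0,0,0,0],[0.003,0,0,0,0,0,0]]

```text
clock: 8.07
tcp_pos: [0.6048, 0.2769, 0.0374]
orientation: [0.697, 0.124, 0.696, -0.123]
wrist_force: [0.7, -0.8, -0.1]
finger_gap: 0.0851
```

Request:
drive_tool:
  moves:
    - [[0,0,0,0,0,0,0],[-0.05,0,0,0,0,0,0],[-0.1,0,0,0,0,0,0],[-0.15,0,0,0,0,0,0],[-0.15,0,0,0,0,0,0]]

```text
clock: 8.7
tcp_pos: [0.6072, 0.2777, 0.193]
orientation: [0.7, 0.125, 0.693, -0.121]
wrist_force: [-0.5, 0.1, -0.6]
finger_gap: 0.0855
```

```bash
python3 look.py w7 jar .5995 .278 0 .008; python3 d.py .5923 -.0515 .15 .81
```

```text
8.7 [0.6072 0.2777 0.193 ] 0.0855
t 8.75 tcp [0.6059 0.2772 0.19  ] a 1.221 q [0.31 0.49 0.3  1.37 0.   0.66] F [ 0.2  0.3 -0.5] gap 0.0851
shift [ 0.0391 -0.3137  0.0997] rot [ 0.411  0.005 -0.006] j6 0.66
shift [ 0.0391 -0.3137  0.0997] rot [-2.731  0.008  0.007] j6 0.66
```

View pics/w7.png

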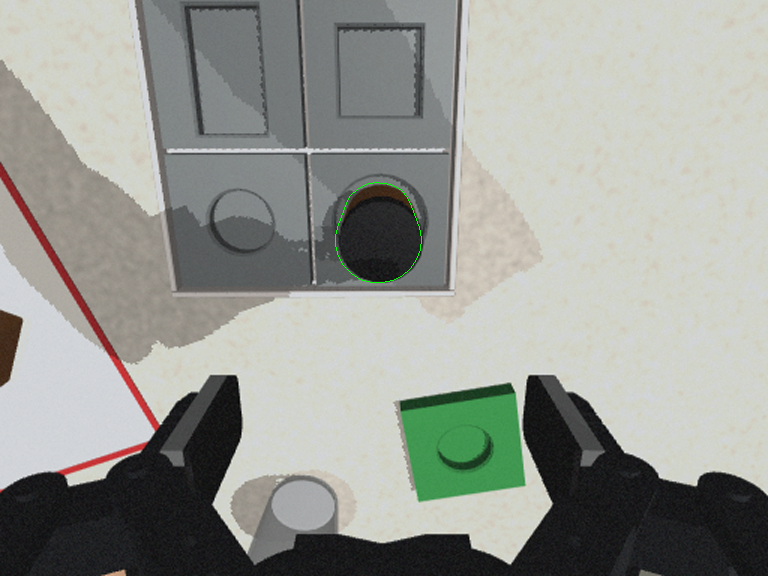

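Jar is down in the wide recess at (379,235), its outline matching. Next is the oblong flask, the only oblong amber bottle.

Request:
drive_tool:
  moves:
    - [[0,-0.3137,0.1,0.411,0.005,-0.005,0],[0,-0.3137,0.1,0.411,0.005,-0.005,0],[0.01,-0.3137,0.1,0.411,0.005,-0.005,0],[0.03,-0.3137,0.1,0.411,0.005,-0.005,0],[0.039,-0.3137,0.1,0.411,0.005,-0.005,0]]

```text
clock: 9.38
tcp_pos: [0.5923, -0.0337, 0.1544]
orientation: [0.656, 0.263, 0.657, -0.262]
wrist_force: [0.9, -0.5, -0.4]
finger_gap: 0.0855
```

```bash
python3 d.py .5923 -.0515 .14 .81
```

```text
t 9.38 tcp [ 0.5923 -0.0337  0.1544] a 0.81 q [-0.19  0.36  0.01  1.22  0.    0.57] F [ 0.9 -0.5 -0.4] gap 0.0855
shift [ 0.0144 -0.0129  0.0123] rot [-0.    -0.001 -0.   ] j6 0.57
shift [ 0.0144 -0.0129  0.0123] rot [ 3.141e+00 -0.000e+00  2.000e-03] j6 0.57
```

Request:
drive_tool:
  moves:
    - [[0.014,-0.013,0.012,0,0,0,0],[0.014,-0.013,0.012,0,0,0,0],[0.014,-0.013,0.012,0,0,0,0],[0.014,-0.013,0.012,0,0,0,0],[0.014,-0.013,0.012,0,0,0,0]]

```text
clock: 10.0
tcp_pos: [0.5926, -0.0501, 0.141]
orientation: [0.657, 0.262, 0.657, -0.262]
wrist_force: [-0.6, -0.1, 1.4]
finger_gap: 0.0851
```

```bash
python3 look.py w8 flask .5923 -.0515 -.76 0 vial .6077 -.1875 0 0; python3 d.py .5923 -.0515 .027 .81
```

```text
10.0 [ 0.5926 -0.0501  0.141 ] 0.0851
t 10.05 tcp [ 0.5925 -0.0503  0.141 ] a 0.812 q [-0.22  0.37 -0.01  1.19  0.    0.54] F [ 0.2 -0.4 -0.5] gap 0.0855
shift [ 0.114  -0.0011  0.0007] rot [ 0.002 -0.001 -0.001] j6 0.54
shift [ 0.114  -0.0011  0.0007] rot [-3.14e+00  1.00e-03 -1.00e-03] j6 0.54
```

View pics/w8.png

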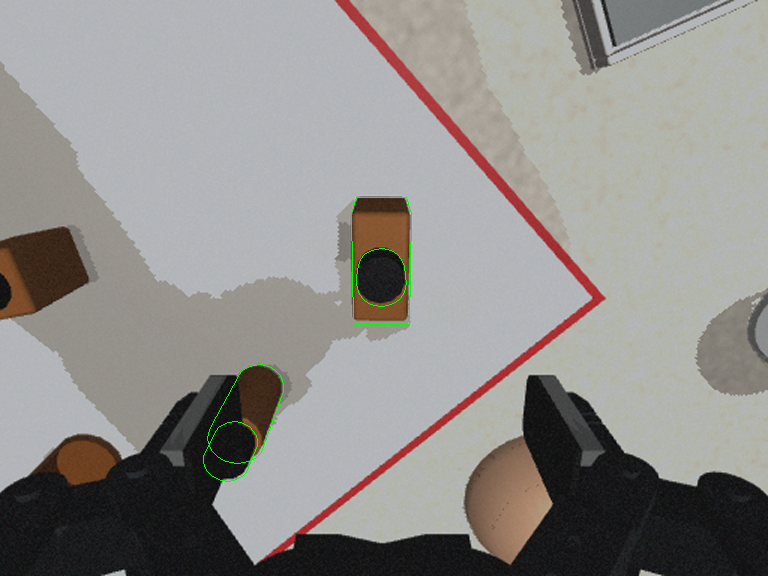

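Request:
drive_tool:
  moves:
    - [[0.06,-0.001,0.001,0,0,0,0],[0.11,-0.001,0.001,0,0,0,0],[0.114,-0.001,0.001,0,0,0,0],[0.114,-0.001,0.001,0,0,0,0],[0.114,-0.001,0.001,0,0,0,255]]
  squeeze: 35

```text
clock: 10.68
tcp_pos: [0.5947, -0.052, 0.0296]
orientation: [0.658, 0.263, 0.655, -0.261]
wrist_force: [0.1, 0.1, 0.4]
finger_gap: 0.0696
```

Request:
drive_tool:
  moves:
    - [[0,0,0,0,0,0,255],[0,0,0,0,0,0,255],[0,0,0,0,0,0,255],[0,0,0,0,0,0,255],[0,0,0,0,0,0,255]]

```text
clock: 11.3
tcp_pos: [0.5955, -0.0523, 0.0309]
orientation: [0.659, 0.263, 0.655, -0.261]
wrist_force: [-1.2, 0.3, 5.1]
finger_gap: 0.0244
```

```bash
python3 look.py w9 flask .5923 -.0515 -.76 0; python3 d.py .5923 -.0515 .027 .81
```

```text
11.3 [ 0.5955 -0.0523  0.0309] 0.0244
t 11.35 tcp [ 0.5955 -0.0523  0.0309] a 0.812 q [-0.22  0.45 -0.18  0.94  0.    0.54] F [-0.2 -1.   4.7] gap 0.024
shift [ 0.0039 -0.0016 -0.0029] rot [ 0.002  0.005 -0.004] j6 0.54
shift [ 0.0039 -0.0016 -0.0029] rot [-3.14   0.006  0.008] j6 0.54
```

View pics/w9.png

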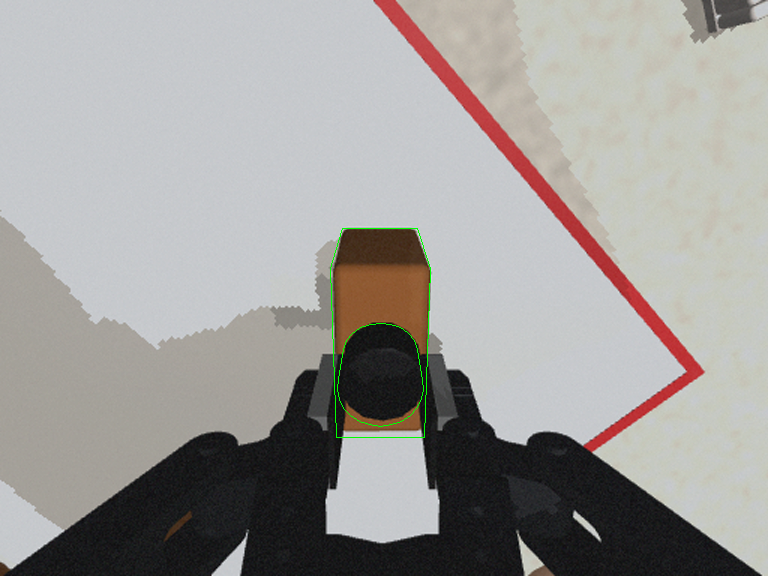

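Request:
drive_tool:
  moves:
    - [[-0.03,0,0,0,0.004,-0.003,255],[-0.08,0,-0.002,0,0.004,-0.003,255],[-0.13,0,-0.002,0,0.004,-0.003,255],[-0.16,0,-0.002,0,0.004,-0.003,255],[-0.16,0,-0.002,0,0.004,-0.003,255]]

```text
clock: 11.98
tcp_pos: [0.5947, -0.0512, 0.1938]
orientation: [0.659, 0.262, 0.654, -0.262]
wrist_force: [0.3, 0.1, -1.6]
finger_gap: 0.0241
```

```bash
python3 d.py .476 .2185 .15 1.22
```

```text
t 11.97 tcp [ 0.5947 -0.0512  0.1938] a 0.812 q [-0.22  0.35  0.09  1.3   0.    0.54] F [ 0.3  0.1 -1.6] gap 0.0241
shift [ 0.0426  0.1137 -0.2721] rot [-0.408  0.007 -0.002] j6 0.54
shift [ 0.0426  0.1137 -0.2721] rot [ 2.733 -0.003 -0.009] j6 0.54
```

Request:
drive_tool:
  moves:
    - [[0,0.1137,-0.272,-0.408,0.006,-0.002,255],[0,0.1137,-0.272,-0.408,0.006,-0.002,255],[0.02,0.1137,-0.272,-0.408,0.006,-0.002,255],[0.04,0.1137,-0.272,-0.408,0.006,-0.002,255],[0.043,0.1137,-0.272,-0.408,0.006,-0.002,255]]

```text
clock: 12.6
tcp_pos: [0.4736, 0.22, 0.1473]
orientation: [0.696, 0.123, 0.697, -0.123]
wrist_force: [1.3, -0.3, -1.6]
finger_gap: 0.0241
```

```bash
python3 d.py .476 .2185 .11 1.22
```

```text
t 12.6 tcp [0.4736 0.22   0.1473] a 1.221 q [ 0.28  0.23 -0.18  1.16  0.    0.63] F [ 1.3 -0.3 -1.6] gap 0.0241
shift [ 0.0373 -0.0006  0.0029] rot [ 0.001 -0.002  0.001] j6 0.63
shift [ 0.0373 -0.0006  0.0029] rot [-3.141e+00 -2.000e-03 -2.000e-03] j6 0.63
```

Request:
drive_tool:
  moves:
    - [[0.02,-0.0006,0.003,0,0,0,255],[0.037,-0.0006,0.003,0,0,0,255],[0.037,-0.0006,0.003,0,0,0,255],[0.037,-0.0006,0.003,0,0,0,255],[0.037,-0.0006,0.003,0,0,0,255]]

```text
clock: 13.22
tcp_pos: [0.4767, 0.2183, 0.1109]
orientation: [0.696, 0.123, 0.697, -0.123]
wrist_force: [-0.7, -0.4, -0.7]
finger_gap: 0.024
```

```bash
python3 look.py w10 flask .4712 .219 -.352 .079 flask .4712 .219 -.352 .008; python3 d.py .476 .2185 .039 1.22
```

```text
13.225 [0.4767 0.2183 0.1109] 0.024
t 13.28 tcp [0.4767 0.2183 0.111 ] a 1.22 q [ 0.28  0.26 -0.24  1.07  0.    0.63] F [ 0.1  0.1 -0.7] gap 0.0242
shift [ 0.072  -0.0001 -0.0007] rot [ 0.    -0.001  0.   ] j6 0.63
shift [ 0.072  -0.0001 -0.0007] rot [-3.141e+00 -0.000e+00 -1.000e-03] j6 0.63
```

View pics/w10.png

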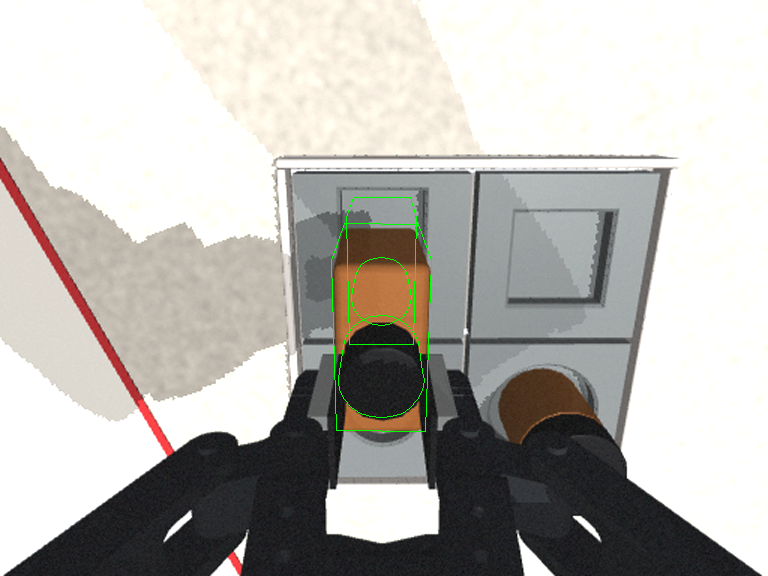

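Request:
drive_tool:
  moves:
    - [[0.035,0,0,0,0,0,255],[0.055,0,0,0,0,0,255],[0.065,0,-0.0005,0,0,0,255],[0.071,0,-0.0005,0,0,0,255],[0.072,0,-0.0005,0,0,0,255]]

```text
clock: 13.9
tcp_pos: [0.4766, 0.2186, 0.0393]
orientation: [0.696, 0.123, 0.696, -0.123]
wrist_force: [0.3, 0.0, -0.8]
finger_gap: 0.0242
```

```bash
python3 look.py w11 flask .4712 .219 -.352 .008; python3 d.py .476 .2185 .039 1.22
```

```text
13.9 [0.4766 0.2186 0.0393] 0.0242
t 13.95 tcp [0.4767 0.2186 0.0394] a 1.22 q [ 0.28  0.32 -0.35  0.9   0.    0.63] F [ 0.9 -0.2 -0.9] gap 0.0241
shift [ 0.0004 -0.0003 -0.0006] rot [ 0.  0. -0.] j6 0.63
shift [ 0.0004 -0.0003 -0.0006] rot [-3.142  0.     0.   ] j6 0.63
```

View pics/w11.png

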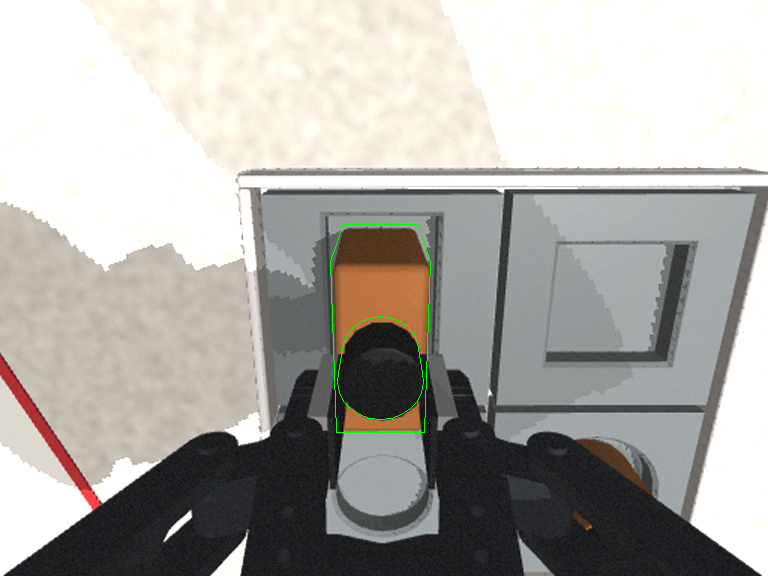

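Request:
drive_tool:
  moves:
    - [[0.002,0,0,0,0,0,255],[0.003,0,0,0,0,0,255],[0.003,0,0,0,0,0,0],[0.003,0,0,0,0,0,0],[0.003,0,0,0,0,0,0]]

```text
clock: 14.58
tcp_pos: [0.4768, 0.2187, 0.0365]
orientation: [0.696, 0.123, 0.696, -0.123]
wrist_force: [-0.9, 0.3, -0.3]
finger_gap: 0.0771
```

Request:
drive_tool:
  moves:
    - [[0,0,0,0,0,0,0],[-0.05,0,0,0,0,0,0],[-0.1,0,0,0,0,0,0],[-0.16,0,0,0,0,0,0],[-0.16,0,0,0,0,0,0]]

```text
clock: 15.2
tcp_pos: [0.48, 0.2196, 0.2016]
orientation: [0.699, 0.125, 0.693, -0.122]
wrist_force: [-0.3, 0.2, -1.0]
finger_gap: 0.0856
```

```bash
python3 look.py w12 flask .4712 .219 -.352 .008 jar .5995 .278 0 .008; python3 d.py .6077 -.1875 .19 1.22
```

```text
15.2 [0.48   0.2196 0.2016] 0.0856
t 15.25 tcp [0.4785 0.2192 0.1988] a 1.22 q [ 0.28  0.21 -0.08  1.27  0.    0.63] F [ 1.2  0.5 -0.6] gap 0.0854
shift [ 0.0089 -0.3376  0.261 ] rot [ 0.     0.005 -0.004] j6 0.63
shift [ 0.0089 -0.3376  0.261 ] rot [-3.141  0.006  0.007] j6 0.63
```

View pics/w12.png

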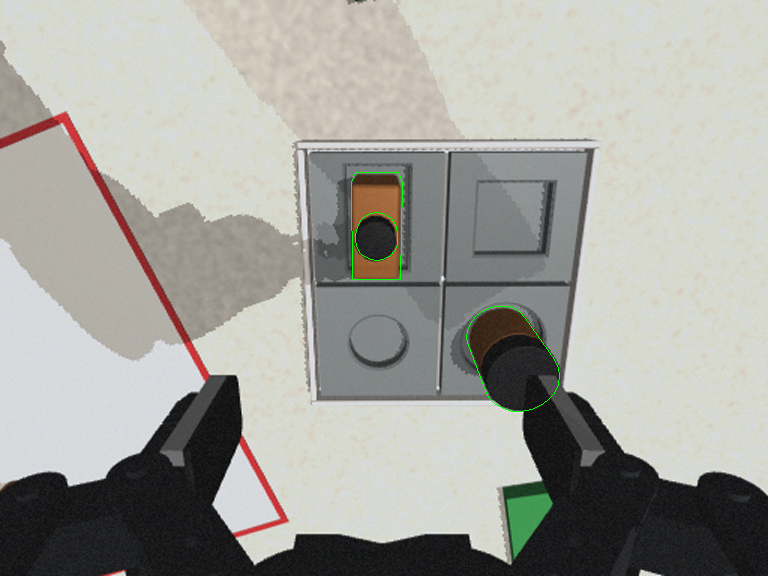

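Request:
drive_tool:
  moves:
    - [[0,-0.3376,0.261,0,0.005,-0.004,0],[0,-0.3376,0.261,0,0.005,-0.004,0],[0,-0.3376,0.261,0,0.005,-0.004,0],[0,-0.3376,0.261,0,0.005,-0.004,0],[0,-0.3376,0.261,0,0.005,-0.004,0]]

```text
clock: 15.88
tcp_pos: [0.5721, -0.0805, 0.1963]
orientation: [0.695, 0.123, 0.697, -0.123]
wrist_force: [0.9, 0.9, 0.5]
finger_gap: 0.0853
```

```bash
python3 d.py .6077 -.1875 .15 1.22
```

```text
t 15.88 tcp [ 0.5721 -0.0805  0.1963] a 1.22 q [-0.28  0.32  0.06  1.31 -0.    0.07] F [0.9 0.9 0.5] gap 0.0853
shift [ 0.0461 -0.0882  0.0703] rot [ 0.    -0.003  0.   ] j6 0.07
shift [ 0.0461 -0.0882  0.0703] rot [-3.142e+00 -1.000e-03 -5.000e-03] j6 0.07
```

Request:
drive_tool:
  moves:
    - [[0.01,-0.088,0.0703,0,0,0,0],[0.03,-0.088,0.0703,0,0,0,0],[0.046,-0.088,0.0703,0,0,0,0],[0.046,-0.088,0.0703,0,0,0,0],[0.046,-0.088,0.0703,0,0,0,0]]

```text
clock: 16.5
tcp_pos: [0.6074, -0.1858, 0.1502]
orientation: [0.695, 0.123, 0.698, -0.123]
wrist_force: [-0.5, 0.1, -0.3]
finger_gap: 0.0855
```

```bash
python3 look.py w13 vial .6077 -.1875 0 0; python3 d.py .6077 -.1875 .027 1.22
```

```text
16.5 [ 0.6074 -0.1858  0.1502] 0.0855
t 16.55 tcp [ 0.6079 -0.1859  0.1509] a 1.222 q [-0.42  0.45  0.13  1.26 -0.   -0.07] F [-0.8  0.4  0.6] gap 0.0852
shift [ 0.1239 -0.0015  0.0007] rot [ 0.002 -0.002  0.   ] j6 -0.07
shift [ 0.1239 -0.0015  0.0007] rot [-3.14e+00 -1.00e-03 -4.00e-03] j6 -0.07
```

View pics/w13.png

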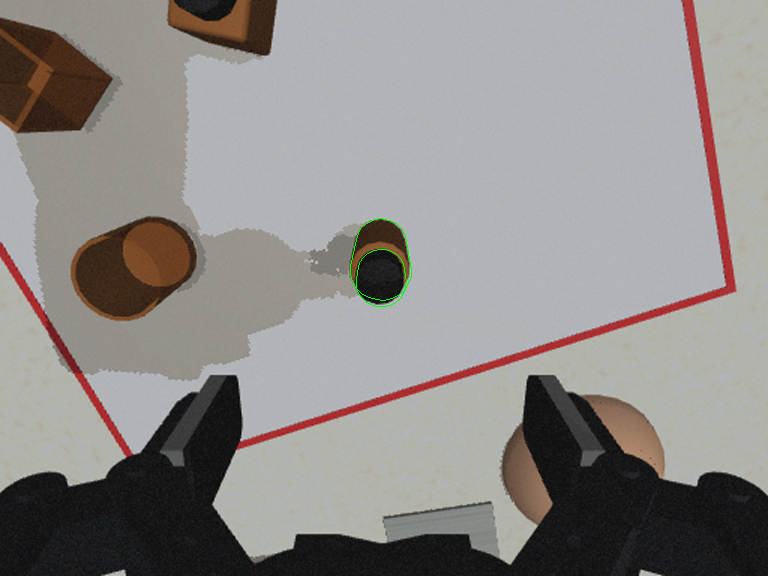

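Request:
drive_tool:
  moves:
    - [[0.06,-0.0015,0.001,0,0,0,0],[0.12,-0.0015,0.001,0,0,0,0],[0.124,-0.0015,0.001,0,0,0,0],[0.124,-0.0015,0.001,0,0,0,0],[0.124,-0.0015,0.001,0,0,0,255]]

```text
clock: 17.18
tcp_pos: [0.6106, -0.1884, 0.0305]
orientation: [0.698, 0.122, 0.695, -0.123]
wrist_force: [0.8, -0.1, -0.5]
finger_gap: 0.0698
```

Request:
drive_tool:
  moves:
    - [[0,0,0,0,0,0,255],[0,0,0,0,0,0,255],[0,0,0,0,0,0,255],[0,0,0,0,0,0,255],[0,0,0,0,0,0,255]]

```text
clock: 17.8
tcp_pos: [0.6115, -0.189, 0.032]
orientation: [0.698, 0.122, 0.694, -0.123]
wrist_force: [-1.3, 0.3, 6.3]
finger_gap: 0.0241
```

```bash
python3 look.py w14 vial .6077 -.1875 0 0; python3 d.py .6077 -.1875 .2 1.22
```

```text
17.8 [ 0.6115 -0.189   0.032 ] 0.0241
t 17.85 tcp [ 0.6115 -0.189   0.032 ] a 1.222 q [-0.42  0.52 -0.05  0.99 -0.   -0.08] F [-0.2  0.4  5.4] gap 0.0246
shift [-1.68e-01 -1.00e-04 -3.10e-03] rot [0.002 0.006 0.001] j6 -0.08
shift [-1.68e-01 -1.00e-04 -3.10e-03] rot [-3.139e+00 -2.000e-03  9.000e-03] j6 -0.08
```

View pics/w14.png

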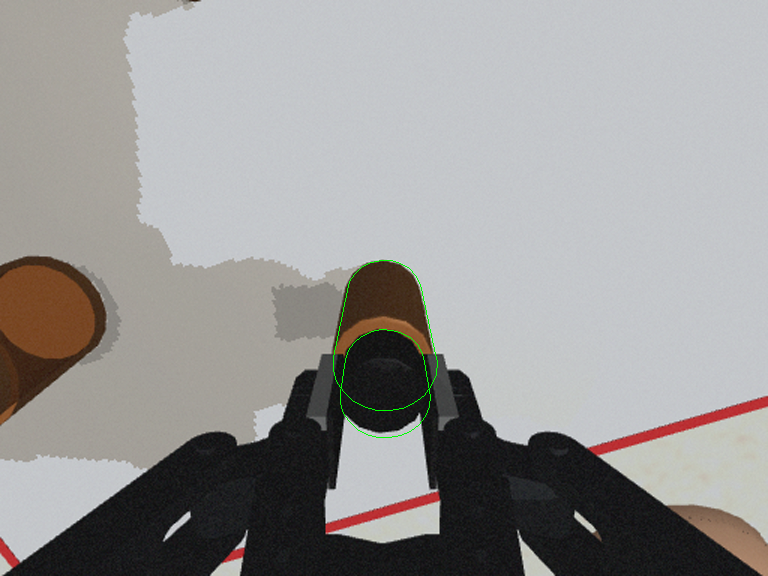

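Request:
drive_tool:
  moves:
    - [[-0.03,0,0,0,0.006,0,255],[-0.08,0,-0.003,0,0.006,0,255],[-0.13,0,-0.003,0,0.006,0,255],[-0.17,0,-0.003,0,0.006,0,255],[-0.17,0,-0.003,0,0.006,0,255]]

```text
clock: 18.48
tcp_pos: [0.6098, -0.1883, 0.2062]
orientation: [0.699, 0.122, 0.694, -0.124]
wrist_force: [0.6, 0.6, 0.0]
finger_gap: 0.0248
```

```bash
python3 d.py .57 .183 .2 1.22
```

```text
t 18.48 tcp [ 0.6098 -0.1883  0.2062] a 1.222 q [-0.42  0.43  0.24  1.37 -0.   -0.08] F [0.6 0.6 0. ] gap 0.0248
shift [ 0.0045  0.3354 -0.1643] rot [0.002 0.007 0.002] j6 -0.08
shift [ 0.0045  0.3354 -0.1643] rot [-3.139e+00 -2.000e-03  1.100e-02] j6 -0.08
```

Request:
drive_tool:
  moves:
    - [[0.004,0.3354,-0.1643,0,0.006,0.002,255],[0.004,0.3354,-0.1643,0,0.006,0.002,255],[0.004,0.3354,-0.1643,0,0.006,0.002,255],[0.004,0.3354,-0.1643,0,0.006,0.002,255],[0.004,0.3354,-0.1643,0,0.006,0.002,255]]

```text
clock: 19.1
tcp_pos: [0.5747, 0.1252, 0.1991]
orientation: [0.696, 0.123, 0.697, -0.123]
wrist_force: [1.1, 0.7, -1.3]
finger_gap: 0.025
```

```bash
python3 d.py .57 .183 .12 1.22
```

```text
t 19.1 tcp [0.5747 0.1252 0.1991] a 1.222 q [ 0.08  0.34  0.09  1.32 -0.    0.43] F [ 1.1  0.7 -1.3] gap 0.025
shift [ 0.0791  0.0528 -0.0242] rot [ 0.002 -0.001  0.001] j6 0.43
shift [ 0.0791  0.0528 -0.0242] rot [-3.14e+00 -1.00e-03 -1.00e-03] j6 0.43
```

Request:
drive_tool:
  moves:
    - [[0,0.0528,-0.0242,0,0,0,255],[0.03,0.0528,-0.0242,0,0,0,255],[0.06,0.0528,-0.0242,0,0,0,255],[0.079,0.0528,-0.0242,0,0,0,255],[0.079,0.0528,-0.0242,0,0,0,255]]

```text
clock: 19.73
tcp_pos: [0.5674, 0.1827, 0.1169]
orientation: [0.694, 0.122, 0.699, -0.124]
wrist_force: [-0.5, 1.1, -0.6]
finger_gap: 0.0245
```

```bash
python3 look.py w15 vial .5652 .185 0 .088 vial .5652 .185 0 .008; python3 d.py .57 .183 .04 1.22
```

```text
19.725 [0.5674 0.1827 0.1169] 0.0245
t 19.77 tcp [0.5686 0.1828 0.1185] a 1.222 q [ 0.18  0.39 -0.03  1.15 -0.    0.53] F [-0.1  0.3 -1.1] gap 0.0246
shift [0.0785 0.0008 0.0016] rot [ 0.002 -0.004  0.002] j6 0.53
shift [0.0785 0.0008 0.0016] rot [-3.14  -0.004 -0.006] j6 0.53
```

View pics/w15.png

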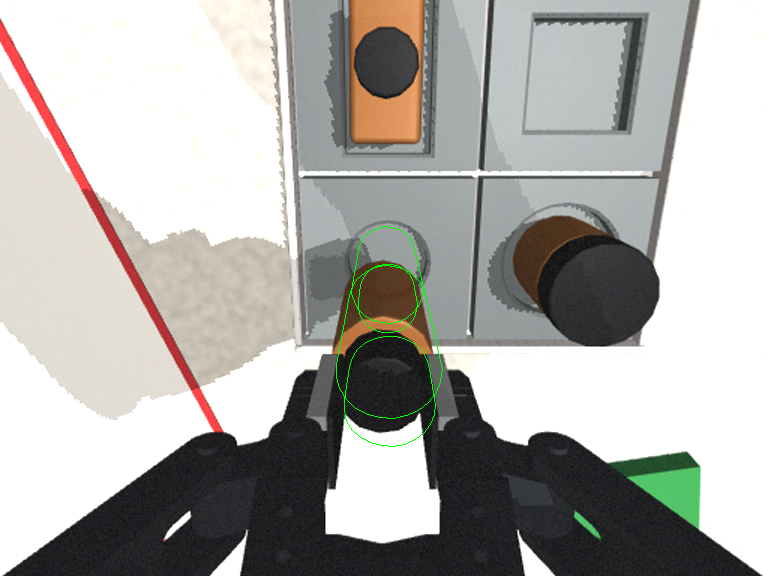

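Request:
drive_tool:
  moves:
    - [[0.03,0.001,0.0016,0,-0.003,0.001,255],[0.05,0.001,0.0016,0,-0.003,0.001,255],[0.06,0.001,0.0016,0,-0.003,0.001,255],[0.065,0.001,0.0016,0,-0.003,0.001,255],[0.065,0.001,0.0016,0,-0.003,0.001,255]]

```text
clock: 20.4
tcp_pos: [0.5706, 0.1832, 0.0541]
orientation: [0.696, 0.122, 0.697, -0.123]
wrist_force: [-0.5, -0.3, -0.8]
finger_gap: 0.0248
```

```bash
python3 look.py w16 vial .5652 .185 0 .0225; python3 d.py .57 .183 .04 1.22
```

```text
20.4 [0.5706 0.1832 0.0541] 0.0248
t 20.45 tcp [0.5707 0.1832 0.0543] a 1.222 q [ 0.18  0.44 -0.13  1.   -0.    0.53] F [-1.4 -0.1 -0.4] gap 0.0245
shift [ 0.0143 -0.0004 -0.0006] rot [0.002 0.    0.001] j6 0.53
shift [ 0.0143 -0.0004 -0.0006] rot [-3.14e+00 -1.00e-03  0.00e+00] j6 0.53
```

View pics/w16.png

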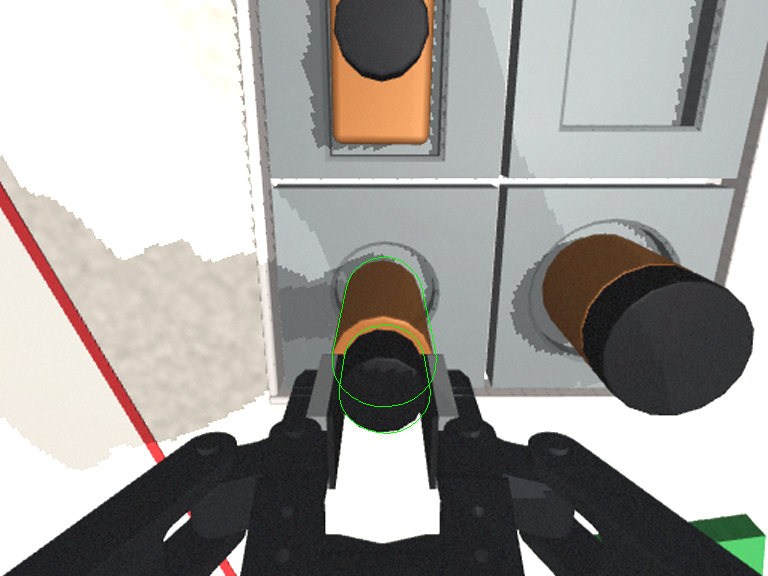

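Request:
drive_tool:
  moves:
    - [[0.006,0,0,0,0,0,255],[0.012,0,0,0,0,0,255],[0.015,0,0,0,0,0,255],[0.017,0,0,0,0,0,255],[0.017,0,0,0,0,0,255]]

```text
clock: 21.08
tcp_pos: [0.5717, 0.1831, 0.0401]
orientation: [0.697, 0.123, 0.695, -0.123]
wrist_force: [-3.8, -1.7, 15.8]
finger_gap: 0.0245
```

Request:
drive_tool:
  moves:
    - [[0,0,0,0,0,0,0],[0,0,0,0,0,0,0],[0,0,0,0,0,0,0],[0,0,0,0,0,0,0],[0,0,0,0,0,0,0]]

```text
clock: 21.7
tcp_pos: [0.5715, 0.1831, 0.0398]
orientation: [0.697, 0.123, 0.696, -0.123]
wrist_force: [-0.0, 0.0, 0.2]
finger_gap: 0.0852
```

Request:
drive_tool:
  moves:
    - [[-0.03,0,0,0,0,0,0],[-0.07,0,0,0,0,0,0],[-0.12,0,0,0,0,0,0],[-0.16,0,0,0,0,0,0],[-0.16,0,0,0,0,0,0]]

```text
clock: 22.32
tcp_pos: [0.5735, 0.1837, 0.2039]
orientation: [0.7, 0.124, 0.693, -0.122]
wrist_force: [0.6, 0.2, -0.3]
finger_gap: 0.0855
```

```bash
python3 look.py w17 flask .4712 .219 -.352 .008 jar .5995 .278 0 .008 vial .5652 .185 0 .008; python3 d.py .4493 -.2167 .19 1.05
```

```text
22.325 [0.5735 0.1837 0.2039] 0.0855
t 22.38 tcp [0.5723 0.1835 0.2015] a 1.222 q [ 0.18  0.36  0.12  1.33 -0.    0.53] F [ 1.   0.3 -0. ] gap 0.0854
shift [ 0.0108 -0.4181  0.0212] rot [ 0.172  0.005 -0.002] j6 0.53
shift [ 0.0108 -0.4181  0.0212] rot [-2.97   0.003  0.008] j6 0.53
```

View pics/w17.png

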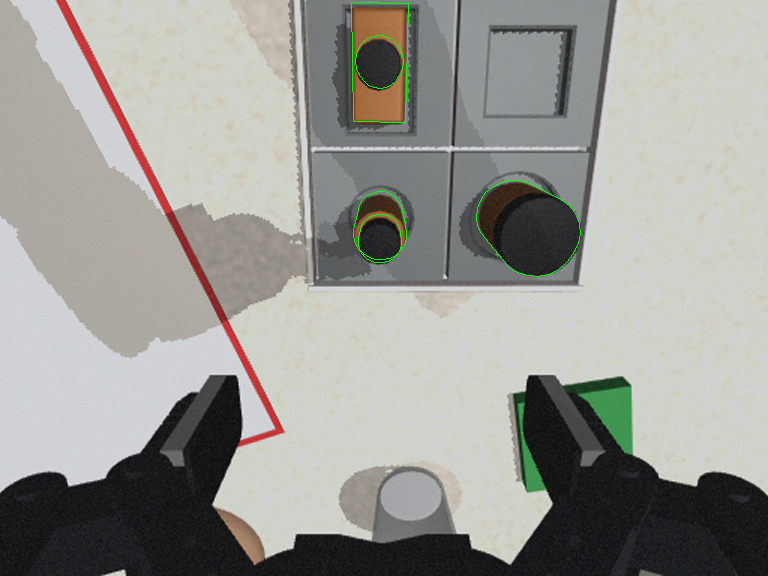

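Vial is down at (381,225), and the jar and flask are unmoved. The square bottle is next: of the two square ones, the capped one at top pixel (322,221) rather than the hollow one at (359,221).

Request:
drive_tool:
  moves:
    - [[0,-0.418,0.021,0.172,0.005,-0.002,0],[0,-0.418,0.021,0.172,0.005,-0.002,0],[0,-0.418,0.021,0.172,0.005,-0.002,0],[0,-0.418,0.021,0.172,0.005,-0.002,0],[0,-0.418,0.021,0.172,0.005,-0.002,0]]

```text
clock: 23.0
tcp_pos: [0.4782, -0.1169, 0.1989]
orientation: [0.683, 0.182, 0.684, -0.182]
wrist_force: [-0.2, -0.3, -0.3]
finger_gap: 0.0858
```

```bash
python3 d.py .4493 -.2167 .15 1.05
```

```text
t 23.0 tcp [ 0.4782 -0.1169  0.1989] a 1.05 q [-0.4   0.15 -0.15  1.26  0.    0.12] F [-0.2 -0.3 -0.3] gap 0.0858
shift [ 0.0489 -0.1009  0.0247] rot [ 0.    -0.002 -0.   ] j6 0.12
shift [ 0.0489 -0.1009  0.0247] rot [-3.142e+00  0.000e+00 -3.000e-03] j6 0.12
```

Request:
drive_tool:
  moves:
    - [[0.01,-0.101,0.0247,0,0,0,0],[0.03,-0.101,0.0247,0,0,0,0],[0.048,-0.101,0.0247,0,0,0,0],[0.048,-0.101,0.0247,0,0,0,0],[0.048,-0.101,0.0247,0,0,0,0]]

```text
clock: 23.62
tcp_pos: [0.4491, -0.2162, 0.1507]
orientation: [0.682, 0.182, 0.684, -0.181]
wrist_force: [0.3, -0.2, 0.7]
finger_gap: 0.0858
```

```bash
python3 look.py w18 square_bottle .4493 -.2167 -.52 0 open_square .4472 -.3328 .505 0; python3 d.py .4493 -.2167 .027 1.05
```

```text
23.625 [ 0.4491 -0.2162  0.1507] 0.0858
t 23.68 tcp [ 0.4496 -0.2163  0.1512] a 1.051 q [-0.61  0.19 -0.23  1.15 -0.   -0.09] F [0.5 0.1 1.3] gap 0.0854
shift [ 1.242e-01 -5.000e-04  1.000e-04] rot [ 0.001 -0.002 -0.   ] j6 -0.09
shift [ 1.242e-01 -5.000e-04  1.000e-04] rot [-3.141e+00  0.000e+00 -3.000e-03] j6 -0.09
```

View pics/w18.png

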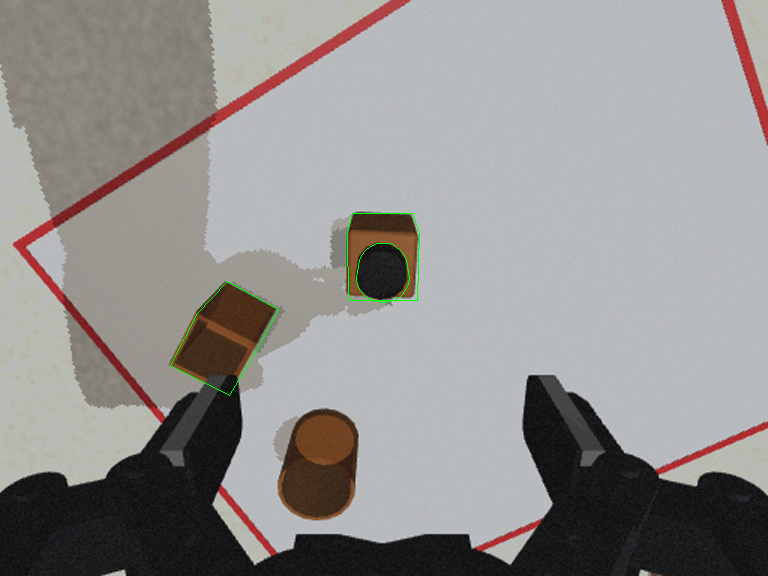

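Request:
drive_tool:
  moves:
    - [[0.02,-0.0005,0,0,0,0,70],[0.06,-0.0005,0,0,0,0,70],[0.11,-0.0005,0,0,0,0,70],[0.124,-0.0005,0,0,0,0,70],[0.124,-0.0005,0,0,0,0,70]]

```text
clock: 24.3
tcp_pos: [0.4492, -0.2162, 0.0274]
orientation: [0.683, 0.182, 0.684, -0.181]
wrist_force: [-0.2, -0.8, 0.8]
finger_gap: 0.0621
```

Request:
drive_tool:
  moves:
    - [[0,0,0,0,0,0,255],[0,0,0,0,0,0,255],[0,0,0,0,0,0,255],[0,0,0,0,0,0,255],[0,0,0,0,0,0,255]]

```text
clock: 24.92
tcp_pos: [0.4507, -0.2172, 0.0293]
orientation: [0.684, 0.181, 0.683, -0.182]
wrist_force: [-1.3, 0.0, 6.0]
finger_gap: 0.0266
```

```bash
python3 look.py w19 square_bottle .4493 -.2167 -.52 0 open_square .4472 -.3328 .505 0; python3 d.py .4493 -.2167 .2 1.05
```

```text
24.925 [ 0.4507 -0.2172  0.0293] 0.0266
t 24.98 tcp [ 0.4507 -0.2173  0.0293] a 1.052 q [-0.61  0.29 -0.43  0.86 -0.   -0.09] F [-1.  -0.6  5.6] gap 0.0264
shift [-0.1707 -0.0002 -0.0013] rot [0.002 0.001 0.   ] j6 -0.09
shift [-0.1707 -0.0002 -0.0013] rot [-3.14e+00 -0.00e+00  2.00e-03] j6 -0.09
```

View pics/w19.png

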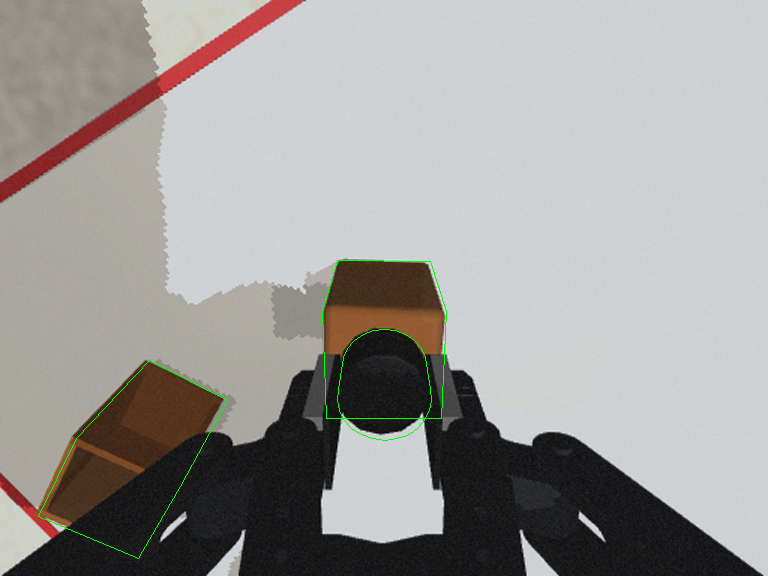

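Request:
drive_tool:
  moves:
    - [[-0.03,0,0,0,0,0,255],[-0.08,0,-0.001,0,0,0,255],[-0.13,0,-0.001,0,0,0,255],[-0.17,0,-0.001,0,0,0,255],[-0.17,0,-0.001,0,0,0,255]]

```text
clock: 25.6
tcp_pos: [0.4517, -0.218, 0.2035]
orientation: [0.686, 0.18, 0.68, -0.183]
wrist_force: [0.5, 0.0, -1.3]
finger_gap: 0.0265
```

```bash
python3 look.py w20; python3 d.py .508 .312 .2 1.22
```

```text
25.6 [ 0.4517 -0.218   0.2035] 0.0265
t 25.65 tcp [ 0.4506 -0.2173  0.2012] a 1.052 q [-0.61  0.16 -0.14  1.26  0.   -0.09] F [-0.5 -0.  -2.3] gap 0.0265
shift [-2.000e-04  4.881e-01 -2.127e-01] rot [-0.168  0.005  0.001] j6 -0.09
shift [-2.000e-04  4.881e-01 -2.127e-01] rot [ 2.973e+00  1.000e-03 -8.000e-03] j6 -0.09
```

View pics/w20.png

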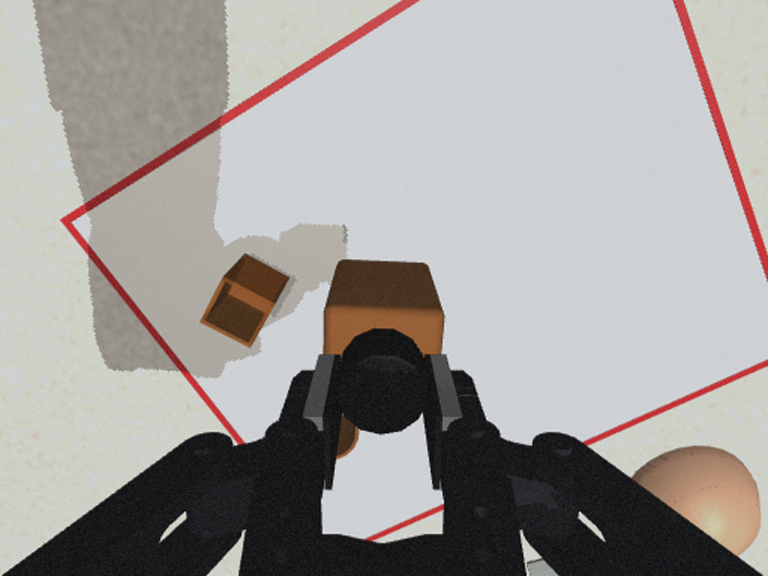

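Held straight. Carrying it to the square recess.

Request:
drive_tool:
  moves:
    - [[0,0.488,-0.2127,-0.168,0.004,0.001,255],[0,0.488,-0.2127,-0.168,0.004,0.001,255],[0,0.488,-0.2127,-0.168,0.004,0.001,255],[0,0.488,-0.2127,-0.168,0.004,0.001,255],[0,0.488,-0.2127,-0.168,0.004,0.001,255]]

```text
clock: 26.28
tcp_pos: [0.4829, 0.0959, 0.1981]
orientation: [0.696, 0.123, 0.696, -0.124]
wrist_force: [1.6, 0.4, -0.8]
finger_gap: 0.0263
```

```bash
python3 d.py .508 .312 .2 1.22
```

```text
t 26.27 tcp [0.4829 0.0959 0.1981] a 1.219 q [ 0.03  0.15 -0.16  1.26 -0.    0.38] F [ 1.6  0.4 -0.8] gap 0.0263
shift [-0.002   0.2116 -0.0508] rot [-0.001 -0.001  0.001] j6 0.38
shift [-0.002   0.2116 -0.0508] rot [3.141e+00 1.000e-03 1.000e-03] j6 0.38
```

Request:
drive_tool:
  moves:
    - [[-0.002,0.2116,-0.0508,0,0,0,255],[-0.002,0.2116,-0.0508,0,0,0,255],[-0.002,0.2116,-0.0508,0,0,0,255],[-0.002,0.2116,-0.0508,0,0,0,255],[0.02,0.2116,-0.0508,0,0,0,255]]

```text
clock: 26.9
tcp_pos: [0.5081, 0.3149, 0.1769]
orientation: [0.696, 0.122, 0.697, -0.122]
wrist_force: [-0.6, -0.6, -1.5]
finger_gap: 0.0259
```

```bash
python3 d.py .508 .312 .11 1.22
```

```text
t 26.9 tcp [0.5081 0.3149 0.1769] a 1.223 q [0.42 0.36 0.07 1.28 0.   0.77] F [-0.6 -0.6 -1.5] gap 0.0259
shift [ 0.0669 -0.0028  0.0009] rot [ 0.003 -0.     0.   ] j6 0.77
shift [ 0.0669 -0.0028  0.0009] rot [-3.138e+00 -0.000e+00 -1.000e-03] j6 0.77
```

Request:
drive_tool:
  moves:
    - [[0.03,-0.0028,0.001,0.003,0,0,255],[0.067,-0.0028,0.001,0.003,0,0,255],[0.1,-0.0028,0.001,0.003,0,0,255],[0.115,-0.0028,0.001,0.003,0,0,255],[0.115,-0.0028,0.001,0.003,0,0,255]]

```text
clock: 27.52
tcp_pos: [0.5066, 0.3113, 0.0603]
orientation: [0.695, 0.123, 0.697, -0.124]
wrist_force: [-0.0, -0.2, -0.9]
finger_gap: 0.0267
```

```bash
python3 look.py w21 square_bottle .5057 .313 -.352 .033; python3 d.py .508 .312 .037 1.22
```

```text
27.525 [0.5066 0.3113 0.0603] 0.0267
t 27.57 tcp [0.5078 0.3118 0.0618] a 1.22 q [ 0.42  0.43 -0.13  1.02  0.    0.77] F [ 0.5  0.2 -0.3] gap 0.0263
shift [0.0248 0.0003 0.0001] rot [ 0.    -0.001  0.001] j6 0.77
shift [0.0248 0.0003 0.0001] rot [-3.141e+00 -1.000e-03 -2.000e-03] j6 0.77
```

View pics/w21.png

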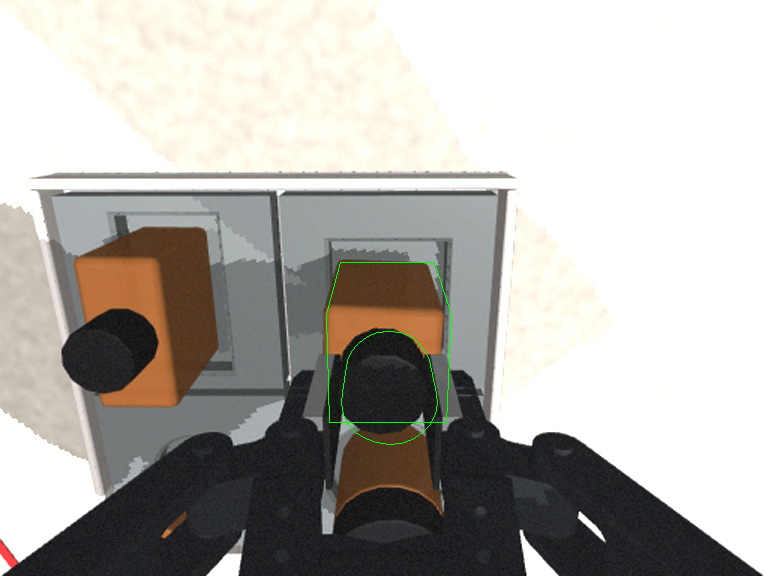

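Request:
drive_tool:
  moves:
    - [[0.008,0.001,0,0,0,0,255],[0.015,0.001,0,0,0,0,255],[0.021,0.001,0,0,0,0,255],[0.026,0.001,0,0,0,0,255],[0.026,0.001,0,0,0,0,255]]

```text
clock: 28.2
tcp_pos: [0.5084, 0.3127, 0.0374]
orientation: [0.696, 0.123, 0.696, -0.123]
wrist_force: [-2.7, -2.6, 9.3]
finger_gap: 0.0261
```

```bash
python3 look.py w22 square_bottle .5057 .313 -.352 .008; python3 d.py
```

```text
28.2 [0.5084 0.3127 0.0374] 0.0261
t 28.25 tcp [0.5084 0.3127 0.0374] a 1.22 q [ 0.42  0.45 -0.16  0.96 -0.    0.77] F [-3.7 -2.1 10. ] gap 0.0267
```

View pics/w22.png

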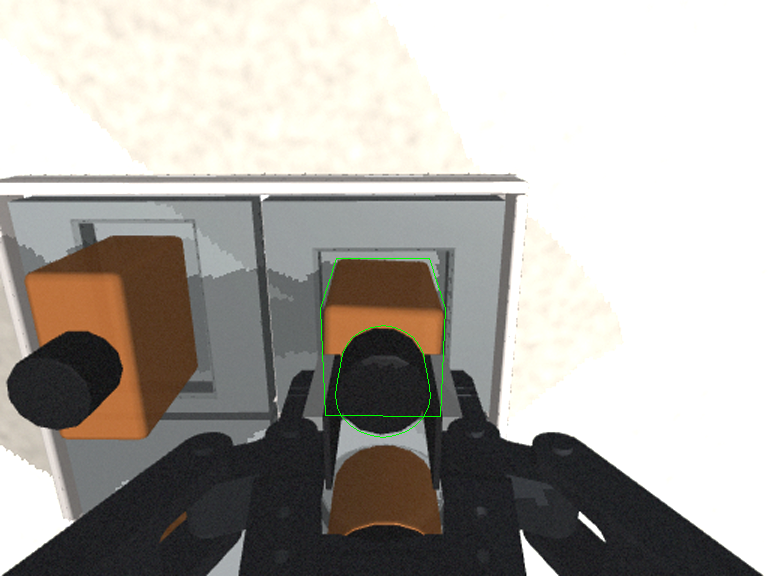

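Seated, with 10 N of contact on the floor. Releasing and withdrawing.

Request:
drive_tool:
  moves:
    - [[0,0,0,0,0,0,0],[0,0,0,0,0,0,0],[0,0,0,0,0,0,0],[0,0,0,0,0,0,0],[0,0,0,0,0,0,0]]

```text
clock: 28.88
tcp_pos: [0.5083, 0.3127, 0.0372]
orientation: [0.696, 0.123, 0.696, -0.123]
wrist_force: [-0.8, -0.4, 0.2]
finger_gap: 0.0855
```

Request:
drive_tool:
  moves:
    - [[-0.03,0,0,0,0,0,0],[-0.07,0,0,0,0,0,0],[-0.12,0,0,0,0,0,0],[-0.17,0,0,0,0,0,0],[-0.2,0,-0.05,0,0,0,0]]

```text
clock: 29.5
tcp_pos: [0.4641, 0.3298, 0.2395]
orientation: [0.697, 0.125, 0.695, -0.124]
wrist_force: [0.6, 0.6, -0.2]
finger_gap: 0.0857
```

Request:
drive_tool:
  moves:
    - [[-0.03,0,-0.06,0,0,0,0],[-0.03,0,-0.06,0,0,0,0],[-0.03,0,-0.06,0,0,0,0],[-0.03,0,-0.06,0,0,0,0],[-0.03,0,-0.06,0,0,0,0]]

```text
clock: 30.12
tcp_pos: [0.4083, 0.3499, 0.268]
orientation: [0.697, 0.125, 0.695, -0.125]
wrist_force: [1.1, -0.1, -0.9]
finger_gap: 0.0855
```

```bash
python3 look.py w23 flask .4712 .219 -.352 .008 jar .5995 .278 0 .008 vial .5652 .185 0 .008 square_bottle .5057 .313 -.352 .008
python3 - <<'E'
from h import *
im=cams.read_camera("scene"); cv2.imwrite("pics/s23.png",cv2.resize(np.clip(im[130:290,60:400]*1.4,0,255).astype(np.uint8),None,fx=2.3,fy=2.3,interpolation=cv2.INTER_CUBIC))
E
```

```text
30.125 [0.4083 0.3499 0.268 ] 0.0855
```

View pics/w23.png

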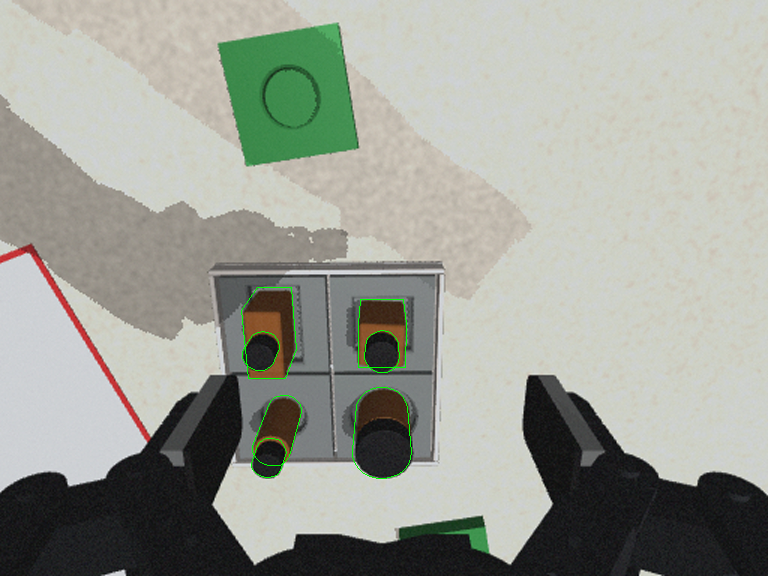

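View pics/s23.png

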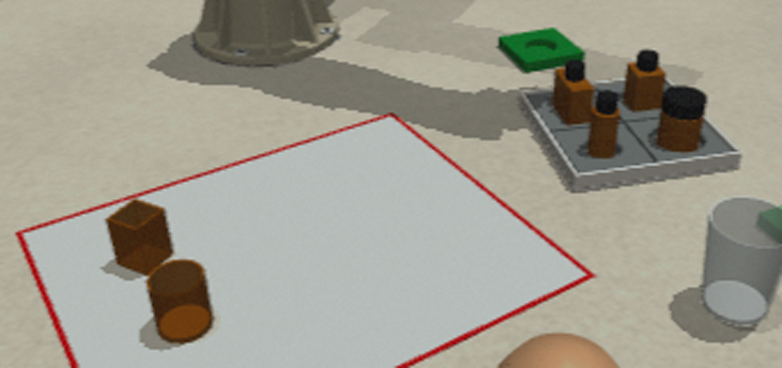

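All four capped bottles stand upright in their matching recesses, with the outlines in w23 matching at (268,335), (382,335), (277,437) and (383,435). The open ones stand untouched, and the gripper is clear. Handing in.

```bash
python3 -c "
from workcell import env; print(env.hand_in())"
```

```text
the job is handed in; nothing more can be done
None
```

I packed all four capped bottles upright into their matching recesses (jar in wide round, vial in narrow round, square in square, oblong in oblong). I then backed the gripper clear and handed the job in at about 30 s of the 118 s allowed.

- **Placing:** In the last wrist picture all four bottles match their expected outlines at floor height, within about 2 mm of the recess centres. The last scene picture shows all four upright.
- **Open bottles:** I never touched the open jar or the open square bottle. By eye they look unmoved in the last scene picture; I did not measure their final positions.
- **Forces:** The highest wrist force I read at the end of a move was about 16 N, as the vial met its recess floor.
- **Disagreement:** My first caddy position, from hand-read corners in the top picture, was about 8 mm off in y. The wrist picture and the finder agreed with each other to about 2 mm, so I used those.
- **Unplanned grip:** The finger openings suggest the pads closed on the caps of the three necked bottles rather than on their bodies. All the lifts held and the bottles stayed straight.

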